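# Pack the sampling carrier on its sloped stand

## Robot

A 6-joint arm with a two-finger parallel gripper is mounted at the origin on a cart in front of the work surface, level with it; the furniture and walls round the work are solid. World frame = base frame: x ahead of the robot, y to its left, z up, the work surface at z = 0. Lengths are in m, angles in rad, forces in N, time in s.
With the tool pointing down it reaches from about 0.35 to 0.775 m from the base axis. Payload 5.5 kg.
Tool frame: the origin (TCP) lies between the finger pads; the fingertips stand 8 mm ahead of it and the grasp point (between the pads) lies 11 mm behind it; z points along the fingers, y is the line along which they close (so a half turn about z gives the same grasp; the last joint's range is limited). The gripper opens to 85 mm and grips with 20 to 120 N. Pads are 22 mm wide; open, the fingers measure 114 mm over their backs; the gripper's body (76 mm by 85 mm) begins 54 mm behind the grasp point. The pads swing forward as they close: fully open they stand 13 mm farther back than shut.
Start: joints at [-1.371, 0.313, 0.046, 1.304, 0, 1.431], TCP at [0.192, -0.542, 0.239] pointing down, gripper open.
Joint ranges: [-2.76, 2.76], [-0.86, 1.69], [-1.03, 1.26], [-2.2, 2.34], [-1.47, 1.5], [-3.14, 3.14]. Speed limits (rad/s): [2.57, 2.57, 3.14, 3.14, 3.14, 3.14].

## Interface

Orientations are given as a unit quaternion [w, x, y, z].
In Python, from workcell import env gives the robot as it stands.
- The arm moves only by the tool move_arm, never from a script. Its argument "moves" is one flat list of numbers, 5 for each row, row after row: the shift along the world's x, y, z in m, then the turn about the world's z in rad, then the finger opening in m, from 0 to 0.0854. A call has 1 to 12 rows; each row is the pose to reach, as a shift and turn from the pose commanded when the call began; what a row does not reach only later rows make up. A row lasts 1/12 s, in which the tool goes at most 41.7 mm and 7.16 degrees, less where a joint would pass 70% of its speed; a pose out of reach is approached as far as the arm can. A call with a gripper value outside its range is refused whole. The fingers move at their own pace and stop on an object; "newtons" is the grip in N (left out, the last holds). Time passes only in rows, so rows that repeat a pose let the fingers close. It gives the time, the measured TCP pose, the force, the opening and the grip force at its end, in the units of the state.
- env.get_state(): the state, without advancing time (a new reading comes with each control period).
- env.read_camera(name): name is "scene" or "top" or "wrist"; returns a dict with "pixels" (400x640x3 uint8, red, green, blue), "camera_matrix" (3x3 intrinsics, pixels), "rvec" (rotation vector, rad) and "tvec" (3), from world to camera coordinates, as OpenCV has them. Camera axes: x right, y down, z forward; pixel columns grow to the right and rows downward; lengths in m; the calibration is good to about 2 mm. A picture is of the moment at which its call begins. There is no depth.
- env.hand_in(): hands the job in; it is judged then, once.
The state is a dict: "clock": time; "joint_pos": joint angles; "qvel": joint speeds; "tau": joint torques, N m; "tcp_pos": TCP position; "orientation": TCP orientation; "wrist_force": force on the tool from outside, world axes, zero at the start; "ft_torque": the same for the moment, N m; "finger_gap": finger opening in m; "grip_force": force on a finger pad.
Only numpy, scipy, OpenCV 4.12 (cv2) and the standard library are available. Lean on these libraries where they do the work, as an engineer would, in place of code of your own. Each camera call takes 0.05 s, during which the arm holds its last target. There are 200 camera calls.

## Task

Finish packing the white divided carrier tray that leans on the sloped wire stand: put the empty test-tube rack in the long bay, the wide screw-cap jar in the large cell and the loose small screw-cap bottle in the empty small cell, beside the bottle that is packed already. Each must stand on the tray's sloping floor, square to it and fully down; set the things in rather than dropping them, and leave the other things on the worktop where they stand.

Things in the scene. Friction and masses are not known exactly. Their poses are not given: they have to be found in the camera images.
- tray: White open tray, fixed, sloped 25 degrees on a wire stand, opening up and toward the robot. Outside 153 (x) x 184 (y) mm; floor 4 mm thick; walls 4 mm thick, 48 mm high over the floor, rolled rim 5 mm outside; grey partitions 3 mm thick, 42 mm high. Origin: middle of the underside; z square to the floor out of the tray, x up the slope away from the robot, y along the cells to the robot's left.
- rack_bay (a point): Centre of the long bay's floor (the upper, far half of the tray): the bay is 68 mm along tray x and 158 mm along tray y; an empty slot 15 mm wide lies beyond its right end. Axes as the tray's.
- jar_cell (a point): Centre of the large cell's floor (lower left as the robot sees it): 74 mm along tray x, 74 mm along tray y. Axes as the tray's.
- bottle_cell (a point): Centre of the floor of the empty small cell (lower row, middle): 48 x 48 mm. Axes as the tray's. Behind the two small cells runs an empty trough 23 mm wide.
- packed_cell (a point): Centre of the floor of the small cell that is already taken (lower row, right end): 48 x 48 mm. Axes as the tray's.
- tube_rack: Empty test-tube rack, 62 (x) x 149 (y) x 78 mm (z), standing on the worktop: two end plates, and decks 3 to 4 mm thick at 36 to 40 mm and 73 to 76 mm height that reach over the full 62 mm width. Grip it across its width at the middle of the top deck. Origin: centre of its underside; z up. About 0.3 kg.
- jar: Wide screw-cap jar standing on the worktop: body 66 mm across up to 64 mm height, cap 53 mm across above it up to 80 mm (looks 89 mm tall). Origin: centre of its underside; z up. About 0.3 kg.
- bottle: Small white screw-cap bottle that stands loose on the worktop: body 40 mm across up to 56 mm height, cap 33 mm across from 56 to 74 mm. Origin: centre of its underside; z up. About 0.07 kg.
- packed_bottle: A bottle of the same kind that is packed already in the right-hand small cell; it stays there. Origin: centre of its underside; z along its axis.
- beaker: Bystander: empty glass beaker 58 mm across, 72 mm tall, on the worktop. Origin: centre of its underside.
- petri: Bystander: petri dish 57 mm across, 12 mm tall. Origin: centre of its underside.
- timer: Bystander: bench timer 58 x 62 x 20 mm. Origin: centre of its underside.
- flask: Bystander: conical flask 78 mm across, 133 mm tall, behind the work. Origin: centre of its underside.
There are look-alikes about, which are no part of the job. Leave any blue or orange look-alike of the jar alone.

How it is judged:
By the outcome, as a careful person would: the job done as asked, in the order asked, and still so for the second after the job is handed in, with the robot touching nothing.
It also fails if it takes over 72 s, if anything falls off the work surface, if the arm or the gripper's body presses on something with over 40 N, if the wrist force passes 120 N, or if a joint passes its speed limit or range.

## Working session

There is one attempt and no reset: what is moved stays moved. The work goes in short steps, Python scripts to look and compute and a tool call to move; the robot and the scene stay as the last step left them, time stands still between calls to the robot, and variables do not carry over. Pictures are saved under pics/ and viewed, at most 10 in all, crops included, and the job is handed in when it is done.

Besides the shell and the picture viewer there is one more tool, called after "Call:" as name(argument=value, ...) on one line, values as JSON. move_arm: Moves the arm, as the interface text tells. Its arguments: {"type":"object","properties":{"moves":{"type":"array"},"newtons":{"type":"number"}},"required":["moves"]}

```bash
mkdir -p pics; ls; cat > h.py <<'E'
import numpy as np, cv2
from workcell import env
def cam(n):
    c=env.read_camera(n); K=np.array(c["camera_matrix"]);R=cv2.Rodrigues(np.array(c["rvec"],float))[0];t=np.array(c["tvec"],float).ravel()
    return np.array(c["pixels"]),K,R,t
def ray(K,R,t,uv):
    d=R.T@np.linalg.inv(K)@np.array([uv[0],uv[1],1.]);return -R.T@t,d/np.linalg.norm(d)
def onz(K,R,t,uv,z):
    o,d=ray(K,R,t,uv);return o+d*(z-o[2])/d[2]
def proj(K,R,t,P):
    return cv2.projectPoints(np.array(P,float).reshape(-1,1,3),cv2.Rodrigues(R)[0],t,K,None)[0].reshape(-1,2)
def save(n,im): cv2.imwrite('pics/'+n,cv2.cvtColor(im,cv2.COLOR_RGB2BGR))
E
python3 - <<'E'
from h import *
print(env.get_state())
for n in("scene","top"):
    im,K,R,t=cam(n);save(n+'0.png',im);print(n,K.tolist(),(-R.T@t).round(3),R.round(3).tolist())
E
```

```text
pics
{'clock': 0.0, 'joint_pos': array([-1.37057469e+00,  3.13990421e-01,  4.49333936e-02,  1.30359099e+00,
        8.19847320e-06,  1.43121462e+00]), 'qvel': array([ 0.00016431, -0.00125562, -0.00174593,  0.0003227 ,  0.00083366,
       -0.00058702]), 'tau': array([ 6.04411780e-04, -4.80620885e+01,  2.98536891e+01,  1.92417571e-02,
        8.49706908e-06, -6.10279443e-06]), 'tcp_pos': array([ 0.19154827, -0.5416114 ,  0.2383959 ]), 'orientation': array([-9.25543253e-04,  9.85600975e-01,  1.69085364e-01, -2.39699207e-05]), 'wrist_force': array([ 0.29473789, -0.51643773,  0.37519132]), 'ft_torque': array([0.0174513 , 0.00874167, 0.04398841]), 'grip_force': 0.0, 'finger_gap': 0.08514240824222592}
scene [[416.64045033922554, 0.0, 317.7700125551701], [0.0, 416.64045033922554, 203.56536900220158], [0.0, 0.0, 1.0]] [-0.001  0.567  0.947] [[-0.691, -0.723, 0.009], [-0.546, 0.514, -0.662], [0.474, -0.462, -0.75]]
top [[388.145498420134, 0.0, 326.3853333262862], [0.0, 388.145498420134, 194.78370392333716], [0.0, 0.0, 1.0]] [ 0.482 -0.007  1.061] [[0.012, -1.0, -0.017], [-0.997, -0.01, -0.075], [0.075, 0.018, -0.997]]
```

View pics/scene0.png

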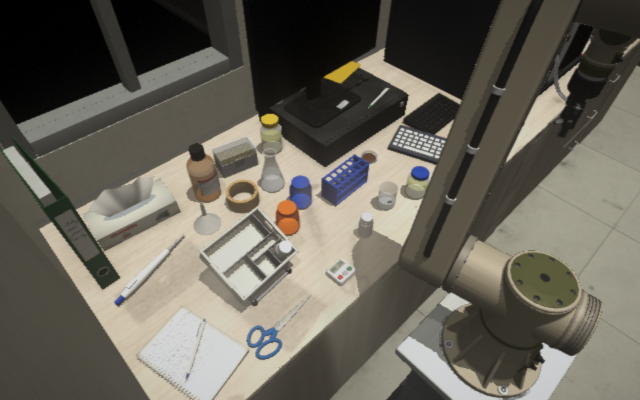

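View pics/top0.png

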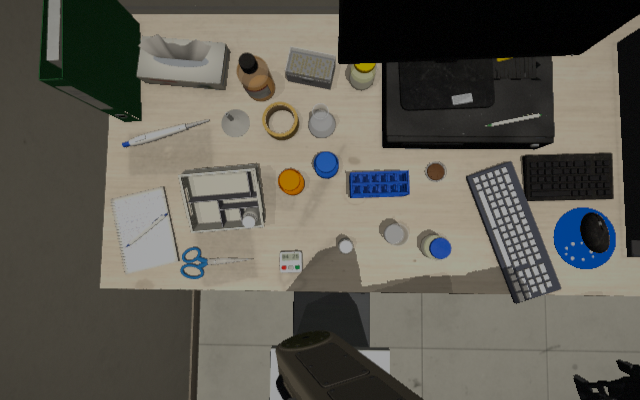

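```bash
python3 - <<'E'
from h import *
s,Ks,Rs,ts=cam("scene");T,K,R,t=cam("top")
def up(im,x0,y0,w,h,W,H): return cv2.resize(im[y0:y0+h,x0:x0+w],(W,H),interpolation=cv2.INTER_CUBIC)
a=np.hstack([up(s,250,105,80,60,400,300),up(s,350,160,80,60,400,300)])
b=np.hstack([up(T,175,155,100,75,400,300),up(T,260,120,200,150,400,300)])
save('c1.png',np.vstack([a,b]))
for n,uv,z in(("bluecap",(440,248),.08),("yellow",(366,66),.08),("blue",(326,164),.08),("orange",(291,181),.08),("bottle",(346,245),.074),("rack",(379,183),.076)):
    print(n,onz(K,R,t,uv,z).round(3))
hsv=cv2.cvtColor(T,cv2.COLOR_RGB2HSV)
m=cv2.inRange(hsv,(105,120,50),(130,255,255))
n,l,st,c=cv2.connectedComponentsWithStats(m)
for i in range(1,n):
    if st[i,4]>60:print(st[i],c[i].round(1))
E
```

```text
bluecap [ 0.425 -0.274  0.08 ]
yellow [ 0.891 -0.088  0.08 ]
blue [0.634 0.013 0.08 ]
orange [0.589 0.101 0.08 ]
bottle [ 0.429 -0.04   0.074]
rack [ 0.587 -0.123  0.076]
[314 152  25  26 517] [325.7 164.4]
[ 349  171   61   27 1510] [378.7 183.7]
[ 554  208   62   61 2035] [580.  240.1]
[430 238  21  21 349] [439.8 247.8]
```

View pics/c1.png

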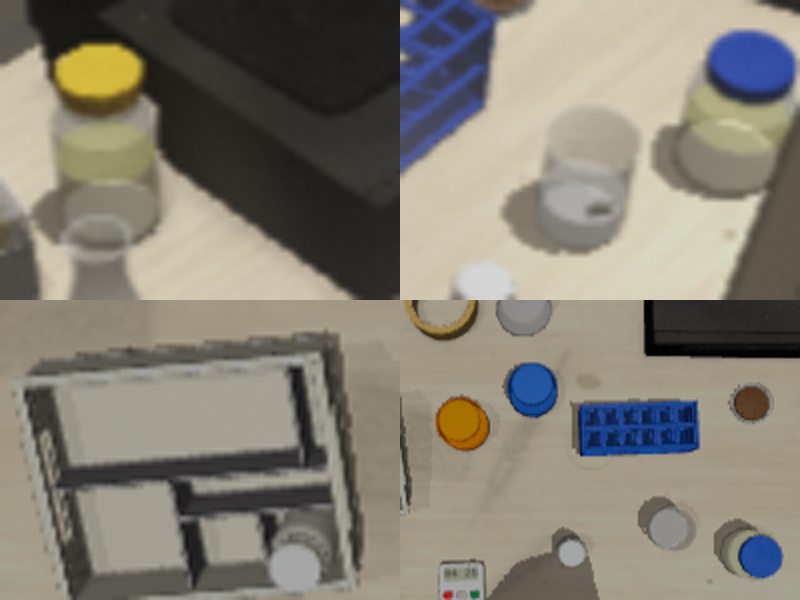

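The clear jar with the blue cap, at top (437,246), is the one meant: its cap measures 53 mm and it is in reach. I rule out the other jars: the yellow-capped one (363,72) is out of reach at x = 0.89 and taller, and the all-blue (325,165) and all-orange (291,181) ones are the look-alikes. The loose bottle is at (346,245), the rack at (379,183) and the tray at about (222,197).

```bash
python3 - <<'E'
from h import *
s,Ks,Rs,ts=cam("scene");T,K,R,t=cam("top")
def lab(im,lo,hi,x,y):
    m=cv2.inRange(cv2.cvtColor(im,cv2.COLOR_RGB2HSV),lo,hi);n,l,st,c=cv2.connectedComponentsWithStats(m);k=l[y,x]
    return (l==k).astype(np.uint8),st[k],c[k]
m=cv2.inRange(cv2.cvtColor(T,cv2.COLOR_RGB2HSV),(105,100,30),(130,255,255));m[:,:340]=0;m[:,415:]=0;m[:165]=0;m[205:]=0
pts=cv2.findNonZero(m);b=cv2.boxPoints(cv2.minAreaRect(pts))
w=np.array([onz(K,R,t,p,.076)[:2] for p in b]);print('rack box',w.round(4).tolist())
# caps from both views: jar cap
for nm,im,k in(("top",T,(K,R,t)),("scene",s,(Ks,Rs,ts))):
    m=cv2.inRange(cv2.cvtColor(im,cv2.COLOR_RGB2HSV),(105,100,30),(130,255,255))
    n,l,st,c=cv2.connectedComponentsWithStats(m)
    for i in range(1,n):
        if 80<st[i,4]<700: 
            # ellipse centre
            cn=cv2.findContours((l==i).astype(np.uint8),0,1)[0][0]; e=cv2.fitEllipse(cn)
            print(nm,st[i],c[i].round(1),[onz(*k,e[0],z)[:2].round(4) for z in(.072,.08)])
# loose bottle cap: whiteness in top
sub=T[232:262,330:362].astype(int);print(sub.min(2)[::1,::1].max(), )
m=(sub.min(2)>150).astype(np.uint8);n,l,st,c=cv2.connectedComponentsWithStats(m);print(st,c)
i=1+np.argmax(st[1:,4]);print('bottle',onz(K,R,t,c[i]+[330,232],.074).round(4))
a=cv2.resize(T[155:240,170:275],(800,648),interpolation=cv2.INTER_CUBIC)[:600]
save('t1.png',a)
E
```

```text
rack box [[0.6149, -0.0452], [0.6213, -0.1971], [0.5555, -0.1989], [0.549, -0.0478]]
top [314 152  25  26 525] [325.8 164.4] [array([0.6339, 0.0136]), array([0.6327, 0.0134])]
top [429 238  22  21 356] [439.8 247.9] [array([ 0.4245, -0.276 ]), array([ 0.4249, -0.2738])]
scene [323 155  46  41 531] [348.  173.7] [array([ 0.5806, -0.1145]), array([ 0.5753, -0.1083])]
scene [412 166  17  14 177] [420.  172.5] [array([ 0.432 , -0.2836]), array([ 0.428 , -0.2758])]
scene [292 176  17  12 170] [299.9 181.8] [array([0.6504, 0.0063]), array([0.6445, 0.0114])]
scene [291 191  19  17 198] [300.1 199.2] [array([0.5989, 0.0522]), array([0.5934, 0.0569])]
scene [248 326  33  33 353] [264.6 340.6] [array([0.3433, 0.388 ]), array([0.3402, 0.3896])]
165
[[  0   0  32  30 845]
 [ 10   9  12  12 115]] [[15.50650888 14.51597633]
 [15.45217391 14.3826087 ]]
bottle [ 0.4253 -0.0386  0.074 ]
```

View pics/t1.png

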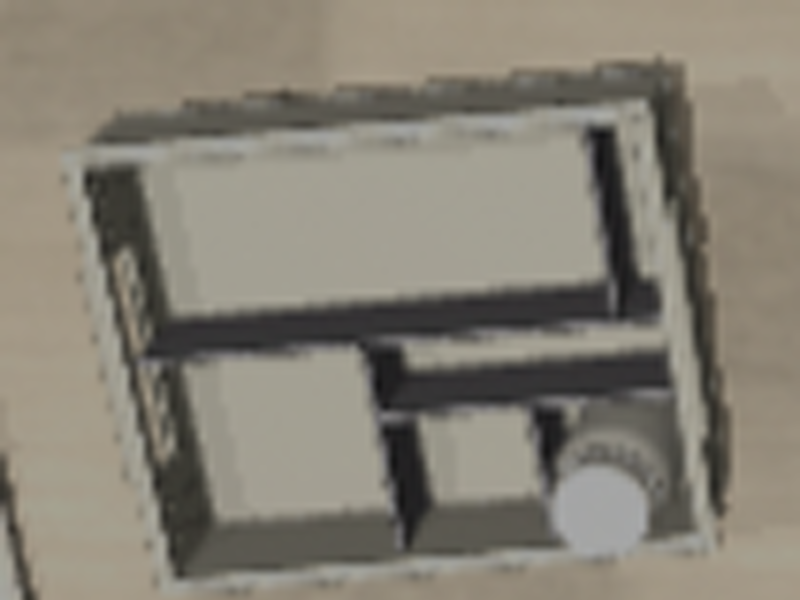

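The crop shows the rim's outer corners at crop pixels FL (68,152), FR (655,97), NR (715,548) and NL (165,585). The packed bottle's cap is at (600,510).

```bash
python3 - <<'E'
from h import *
s,Ks,Rs,ts=cam("scene")
save('s1.png',cv2.resize(s[205:310,195:305],(629,600),interpolation=cv2.INTER_CUBIC))
E
```

```text
(no output)
```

View pics/s1.png

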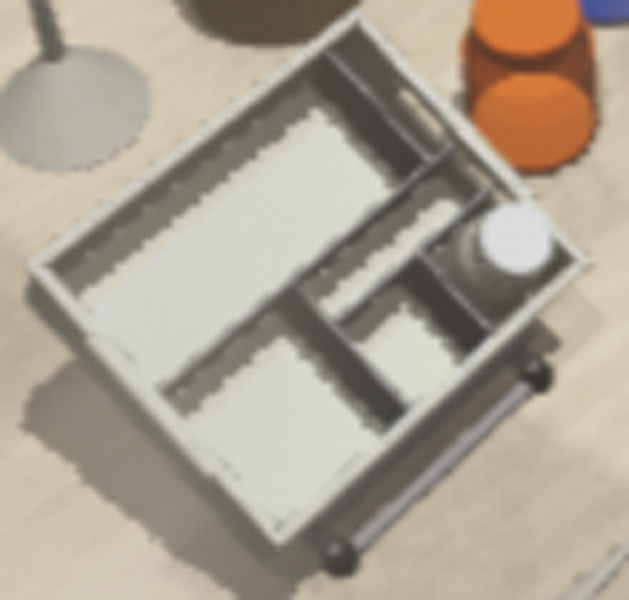

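Call:
move_arm(moves=[0.04,0.02,0,0.12,0.0854,0.08,0.05,0,0.24,0.0854,0.12,0.08,0,0.36,0.0854,0.16,0.12,0,0.48,0.0854,0.195,0.155,0,0.6,0.0854,0.225,0.19,0,0.72,0.0854,0.255,0.225,0,0.84,0.0854,0.28,0.265,0,0.96,0.0854,0.305,0.305,0,1.08,0.0854,0.335,0.345,0,1.2,0.0854,0.365,0.385,0,1.27,0.0854,0.395,0.419,-0.02,1.27,0.0854], newtons=60)

```text
clock: 1.35
tcp_pos: [0.5373, -0.1862, 0.2341]
orientation: [0.001, 0.692, 0.722, 0.0]
wrist_force: [1.1, -0.9, 0.7]
finger_gap: 0.0858
grip_force: 0.0
```

The scene crop shows the rim corners at FL (35,265), FR (360,12), NR (590,262) and NL (278,545). I'll solve the tray pose and check the rack from the wrist camera.

```bash
python3 - <<'E'
from h import *
from scipy.optimize import least_squares
T,K,R,t=cam("top");s,Ks,Rs,ts=cam("scene")
pt=np.array([(68,152),(655,97),(715,548),(165,585)])/7.619+[170,155]
ps=np.array([(35,265),(360,12),(590,262),(278,545)])/5.714+[195,205]
loc=np.array([(81.5,97,52),(81.5,-97,52),(-81.5,-97,52),(-81.5,97,52)])/1e3
def M(p):
    cy,sy=np.cos(p[3]),np.sin(p[3]);a=p[4];return np.array([[cy,-sy,0],[sy,cy,0],[0,0,1]])@np.array([[np.cos(a),0,-np.sin(a)],[0,1,0],[np.sin(a),0,np.cos(a)]])
def f(p,pitch=None):
    P=loc@M(p).T+p[:3];return np.r_[proj(K,R,t,P)-pt,proj(Ks,Rs,ts,P)-ps].ravel()
r=least_squares(f,[.55,.25,.08,.1,.43]);print(r.x.round(4),f(r.x).round(1).reshape(-1,2).tolist())
g=least_squares(lambda q:f(np.r_[q,np.radians(25)]),r.x[:4]);print(g.x.round(4),f(np.r_[g.x,np.radians(25)]).round(1).tolist())
p=np.r_[g.x,np.radians(25)];A=M(p);np.savez('tray.npz',A=A,o=p[:3])
# layout: inside x -72.5..72.5, y -88..88
C=dict(rim_far=(76.5,0,52),rim_near=(-76.5,0,52),bay=(38.5,9,4),jar=(-35.5,51,4),bot=(-48.5,-13,4),packed=(-48.5,-64,4))
for k,v in C.items(): print(k,(A@(np.array(v)/1e3)+p[:3]).round(4))
w,Kw,Rw,tw=cam("wrist");save('w1.png',w);print(env.get_state()["tcp_pos"].round(4),env.get_state()["joint_pos"].round(3), (-Rw.T@tw).round(3))
E
```

```text
[0.5592 0.2716 0.0472 0.089  0.4629] [[-1.4, -1.8], [0.9, -0.9], [2.2, -0.1], [-0.2, 0.8], [-2.4, -0.1], [0.5, -1.8], [2.0, 1.2], [0.5, 2.7]]
[0.5581 0.2715 0.0466 0.0886] [-1.1, -2.1, 1.1, -1.2, 2.0, 0.2, -0.5, 1.1, -2.5, 0.1, 0.3, -1.5, 2.2, 0.9, 0.6, 2.5]
rim_far [0.6052 0.2757 0.1261]
rim_near [0.4671 0.2634 0.0614]
bay [0.5903 0.2834 0.0665]
jar [0.5198 0.3193 0.0352]
bot [0.5138 0.2545 0.0297]
packed [0.5183 0.2037 0.0297]
[ 0.5369 -0.1851  0.232 ] [-0.473  0.302  0.013  1.283  0.     1.053] [ 0.534 -0.114  0.366]
```

View pics/w1.png

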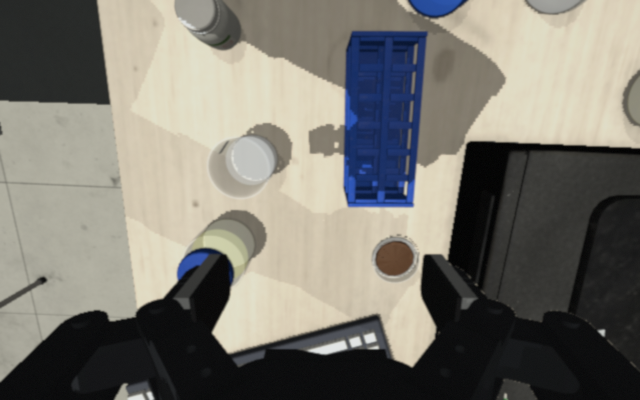

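```bash
cat > tr.py <<'E'
from h import *
from scipy.optimize import least_squares
T,K,R,t=cam("top");s,Ks,Rs,ts=cam("scene")
pt=np.array([(68,152),(655,97),(715,548),(165,585)])/7.619+[170,155]-.45
ps=np.array([(35,265),(360,12),(590,262),(278,545)])/5.714+[195,205]-.45
sg=np.array([(1,1,1),(1,-1,1),(-1,-1,1),(-1,1,1)])
def M(p):
    cy,sy=np.cos(p[3]),np.sin(p[3]);a=np.radians(25);return np.array([[cy,-sy,0],[sy,cy,0],[0,0,1]])@np.array([[np.cos(a),0,-np.sin(a)],[0,1,0],[np.sin(a),0,np.cos(a)]])
def f(p):
    P=(sg*[.0765+p[4],.092+p[4],.052])@M(p).T+p[:3];return np.r_[proj(K,R,t,P)-pt,proj(Ks,Rs,ts,P)-ps].ravel()
r=least_squares(f,[.55,.25,.08,.1,0]);p=r.x;print(p.round(4),f(p).round(1).tolist())
A=M(p);np.savez('tray.npz',A=A,o=p[:3])
C=dict(rim_far=(76.5,0,52),rim_near=(-76.5,0,52),bay=(38.5,9,4),jar=(-35.5,51,4),bot=(-48.5,-13,4),packed=(-48.5,-64,4))
for k,v in C.items(): print(k,(A@(np.array(v)/1e3)+p[:3]).round(4))
# check with packed cap (top 560..645? centre crop (600,510)) and scene (515,238)
P=A@(np.array((-48.5,-64,78))/1e3)+p[:3]
print('packed cap top proj',(proj(K,R,t,P)[0]-[170,155])*7.619,(proj(Ks,Rs,ts,P)[0]-[195,205])*5.714)
E
python3 tr.py
```

```text
[0.5581 0.2725 0.0513 0.0882 0.0011] [0.1, -0.6, -0.6, 0.6, 0.1, -0.6, 0.1, 0.1, -0.5, -0.1, 0.2, -0.2, 0.3, 0.4, 0.5, -0.1]
rim_far [0.6053 0.2767 0.1307]
rim_near [0.4671 0.2644 0.0661]
bay [0.5904 0.2844 0.0712]
jar [0.5199 0.3203 0.0399]
bot [0.5138 0.2555 0.0344]
packed [0.5183 0.2047 0.0344]
packed cap top proj [600.15879285 500.10119289] [515.05367339 236.00575169]
```

```bash
python3 - <<'E'
from h import *
w,K,R,t=cam("wrist")
m=cv2.inRange(cv2.cvtColor(w,cv2.COLOR_RGB2HSV),(105,100,20),(130,255,255));m[:20]=0;m[230:]=0;m[:,:330]=0;m[:,440:]=0
for y in(45,80,115,150,185):
    x=np.nonzero(m[y])[0];print(y,x.min(),x.max(),onz(K,R,t,(x.max()+.5,y),.075)[:2].round(4),onz(K,R,t,(x.min()-.5,y),.075)[:2].round(4))
for x in(375,390):
    y=np.nonzero(m[:,x])[0];print(x,y.min(),y.max(),onz(K,R,t,(x,y.min()-.5),.075)[:2].round(4),onz(K,R,t,(x,y.max()+.5),.075)[:2].round(4))
print(env.get_state()["tcp_pos"].round(4))
E
```

```text
45 349 427 [ 0.6146 -0.0637] [ 0.5494 -0.0662]
80 348 424 [ 0.6155 -0.0908] [ 0.5502 -0.0933]
115 348 422 [ 0.6173 -0.1194] [ 0.5518 -0.122 ]
150 347 419 [ 0.6183 -0.1498] [ 0.5527 -0.1524]
185 348 416 [ 0.6194 -0.182 ] [ 0.5555 -0.1845]
375 24 200 [ 0.57   -0.0495] [ 0.5822 -0.1984]
390 24 200 [ 0.5822 -0.049 ] [ 0.5963 -0.1979]
[ 0.5354 -0.1886  0.2326]
```

Call:
move_arm(moves=[0.025,0.03,-0.02,0,0.0854,0.051,0.065,-0.05,0,0.0854,0.051,0.065,-0.08,0,0.0854,0.051,0.065,-0.1,0,0.0854,0.051,0.065,-0.1,0,0.0854,0.051,0.065,-0.1,0,0.0854])

```text
clock: 2.15
tcp_pos: [0.5854, -0.1241, 0.132]
orientation: [-0.001, 0.694, 0.72, -0.001]
wrist_force: [0.4, -0.7, 0.3]
finger_gap: 0.0852
grip_force: 0.0
```

Call:
move_arm(moves=[0.001,0,-0.03,0,0.0854,0.001,0,-0.055,0,0.0854,0.001,0,-0.066,0,0.0854,0.001,0,-0.066,0,0.05,0.001,0,-0.066,0,0.05,0.001,0,-0.066,0,0.05,0.001,0,-0.066,0,0.05,0.001,0,-0.066,0,0.05,0.001,0,-0.066,0,0.05], newtons=50)

```text
clock: 2.9
tcp_pos: [0.589, -0.1238, 0.0689]
orientation: [0.002, 0.693, 0.721, 0.0]
wrist_force: [-3.2, -0.4, 6.2]
finger_gap: 0.0594
grip_force: 54.9
```

Call:
move_arm(moves=[0,0,0.025,0,0.05,0,0,0.06,0,0.05,0,0,0.095,0,0.05,0,0.01,0.13,0,0.05,0,0.035,0.16,0,0.05,0,0.065,0.18,0,0.05,0,0.1,0.19,0,0.05,0,0.135,0.19,0.01,0.05,0,0.17,0.19,0.02,0.05,0,0.205,0.19,0.03,0.05,-0.002,0.24,0.19,0.04,0.05,-0.003,0.27,0.19,0.047,0.05])

```text
clock: 3.9
tcp_pos: [0.5843, 0.1496, 0.257]
orientation: [-0.0, 0.675, 0.737, 0.0]
wrist_force: [0.9, 0.4, -2.9]
finger_gap: 0.0594
grip_force: 55.6
```

Call:
move_arm(moves=[-0.002,0.03,0,0,0.05,-0.003,0.06,0,0,0.05,-0.004,0.09,0,0,0.05,-0.005,0.118,0,0,0.05,-0.006,0.138,0,0,0.05,-0.006,0.138,0,0,0.05,-0.006,0.138,0,0,0.05])

```text
clock: 4.48
tcp_pos: [0.5784, 0.2864, 0.2564]
orientation: [0.0, 0.675, 0.738, -0.0]
wrist_force: [-0.7, -0.8, -2.8]
finger_gap: 0.0591
grip_force: 55.6
```

```bash
cat > rk.py <<'E'
from h import *
T,K,R,t=cam("top");s,Ks,Rs,ts=cam("scene")
m=cv2.inRange(cv2.cvtColor(T,cv2.COLOR_RGB2HSV),(105,100,20),(130,255,255));m[:,:150]=0;m[:,310:]=0;m[:110]=0;m[240:]=0
p=cv2.findNonZero(m);b=cv2.boundingRect(p);print(b)
st=env.get_state();print(st["tcp_pos"].round(4),st["finger_gap"])
bx=cv2.boxPoints(cv2.minAreaRect(p));print([onz(K,R,t,q,st["tcp_pos"][2]+.006)[:2].round(4).tolist() for q in bx])
E
python3 rk.py
```

```text
(158, 159, 80, 57)
[0.5788 0.2847 0.2566] 0.05949528794835862
[[0.5785, 0.3739], [0.6373, 0.2116], [0.554, 0.1802], [0.4958, 0.3412]]
```

Call:
move_arm(moves=[0.003,-0.001,-0.03,0,0.05,0.003,-0.001,-0.045,0,0.05,0.003,-0.001,-0.05,0,0.05,0.003,-0.001,-0.053,0,0.05,0.003,-0.001,-0.056,0,0.05,0.003,-0.001,-0.058,0,0.05,0.003,-0.001,-0.06,0,0.05,0.003,-0.001,-0.06,0,0.05], newtons=30)

```text
clock: 5.25
tcp_pos: [0.5808, 0.2822, 0.2043]
orientation: [0.001, 0.677, 0.736, 0.001]
wrist_force: [-13.8, -7.5, 29.7]
finger_gap: 0.0592
grip_force: 57.9
```

Call:
move_arm(moves=[-0.003,0,-0.002,0,0.05,-0.006,-0.001,-0.004,0,0.05,-0.009,-0.001,-0.006,0,0.05,-0.009,-0.001,-0.006,0,0.05], newtons=25)

```text
clock: 5.58
tcp_pos: [0.5788, 0.2821, 0.2036]
orientation: [0.007, 0.677, 0.736, 0.009]
wrist_force: [-4.9, -8.5, 38.8]
finger_gap: 0.0596
grip_force: 58.8
```

Call:
move_arm(moves=[0,0,0.002,0,0.0595,0,0,0.002,0,0.05], newtons=20)

```text
clock: 5.75
tcp_pos: [0.5789, 0.282, 0.2036]
orientation: [0.006, 0.677, 0.736, 0.008]
wrist_force: [-0.6, -5.7, 30.8]
finger_gap: 0.0593
grip_force: 52.7
```

Call:
move_arm(moves=[0,0,0,0,0.0605,0,0,0,0,0.0605,0,0,0,0,0.0605], newtons=20)

```text
clock: 6.0
tcp_pos: [0.5757, 0.2818, 0.2005]
orientation: [0.004, 0.677, 0.736, 0.004]
wrist_force: [-5.8, -4.5, 21.0]
finger_gap: 0.0602
grip_force: 24.9
```

Call:
move_arm(moves=[-0.003,0,-0.003,0,0.05,-0.006,0,-0.006,0,0.05,-0.009,-0.001,-0.009,0,0.05,-0.009,-0.001,-0.009,0,0.05], newtons=20)

```text
clock: 6.33
tcp_pos: [0.5617, 0.2804, 0.1873]
orientation: [-0.0, 0.676, 0.736, -0.0]
wrist_force: [-11.3, -4.1, 13.7]
finger_gap: 0.0592
grip_force: 18.3
```

Call:
move_arm(moves=[-0.002,0,-0.004,0,0.05,-0.005,0,-0.007,0,0.05,-0.007,-0.001,-0.011,0,0.05,-0.009,-0.001,-0.014,0,0.05,-0.009,-0.001,-0.014,0,0.05])

```text
clock: 6.75
tcp_pos: [0.5504, 0.2794, 0.1741]
orientation: [-0.001, 0.676, 0.737, -0.002]
wrist_force: [-20.8, -5.7, 22.5]
finger_gap: 0.0555
grip_force: 26.2
```

```bash
python3 - <<'E'
from h import *
s,K,R,t=cam("scene");T=cam("top")[0]
save('v1.png',np.hstack([cv2.resize(s[140:300,180:320],(400,457),interpolation=cv2.INTER_CUBIC),cv2.resize(T[130:250,150:255],(400,457),interpolation=cv2.INTER_CUBIC)]))
st=env.get_state();print(st["tcp_pos"],st["finger_gap"],st["wrist_force"])
E
```

```text
[0.55039932 0.27937878 0.17405589] 0.05555433035849944 [-20.05756922  -5.58702562  22.08997011]
```

View pics/v1.png

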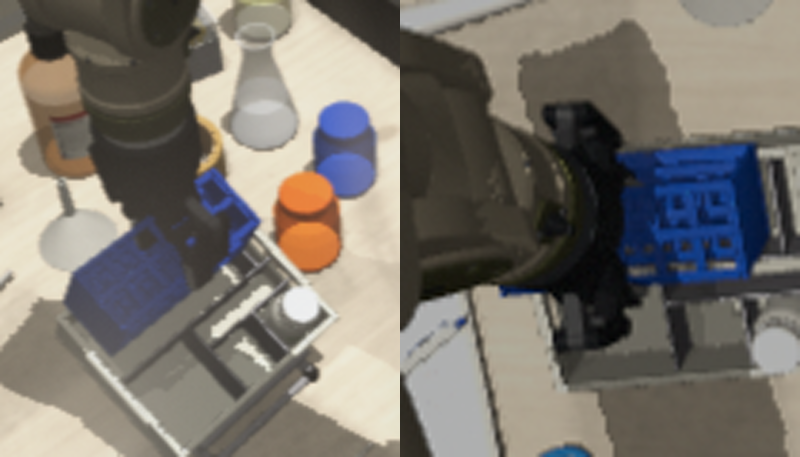

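The rack is tilted about 25° in the grip, with its bottom parallel to the tray. I'll lift it off the rim and line up on the bay's axis.

Call:
move_arm(moves=[-0.004,0,0.01,0,0.05,-0.01,0,0.02,0,0.05,-0.02,-0.001,0.022,0,0.05,-0.028,-0.001,0.022,0,0.05,-0.028,-0.001,0.022,0,0.05,-0.028,-0.001,0.022,0,0.05])

```text
clock: 7.35
tcp_pos: [0.5262, 0.28, 0.1913]
orientation: [-0.0, 0.676, 0.737, -0.0]
wrist_force: [-0.1, -0.7, -2.2]
finger_gap: 0.0554
grip_force: 25.4
```

```bash
cat > chk.py <<'E'
from h import *
z=np.load('tray.npz');A,o=z['A'],z['o']
s,K,R,t=cam("scene");T,K2,R2,t2=cam("top");st=env.get_state();print(st["tcp_pos"].round(4),st["finger_gap"].round(4),st["wrist_force"].round(1))
E
cat > chk2.py <<'E'
from chk import *
# rack direction of long vertical/edge lines seen in scene: predicted outlines of rack at current pose, tilt hypotheses
tc=st["tcp_pos"];xh=np.array([A[0,0],A[1,0],0]);xh/=np.linalg.norm(xh);yh=A[:,1]
P=tc+xh*(-.0285)+np.array([0,0,.007])
for d in(18,25,32):
    a=np.radians(d);ex=xh*np.cos(a)+np.array([0,0,np.sin(a)]);ez=-xh*np.sin(a)+np.array([0,0,np.cos(a)])
    Q=[P+sy*.0745*yh+u*ex+w*ez for sy in(1,-1) for u,w in((0,0),(.062,0),(.062,-.076),(0,-.076))]
    print(d,'scene',proj(K,R,t,Q).round(0).astype(int).tolist())
m=cv2.inRange(cv2.cvtColor(s,cv2.COLOR_RGB2HSV),(105,90,20),(130,255,255));m[:,:150]=0;m[:,282:]=0;m[:150]=0;m[300:]=0
c=max(cv2.findContours(m,0,1)[0],key=cv2.contourArea);h=cv2.convexHull(c);print(cv2.approxPolyDP(h,2.5,True).reshape(-1,2).tolist())
E
python3 chk2.py
```

```text
Traceback (most recent call last):
  File "chk2.py", line 1, in <module>
    from chk import *
  File "chk.py", line 3, in <module>
    s,K,R,t=cam("scene");T,K2,R2,t2=cam("top");st=env.get_state();print(st["tcp_pos"].round(4),st["finger_gap"].round(4),st["wrist_force"].round(1))
                                                                                               ^^^^^^^^^^^^^^^^^^^^^^
AttributeError: 'float' object has no attribute 'round'
```

```bash
sed -i 's/st\["finger_gap"\].round(4)/round(st["finger_gap"],4)/' chk.py; python3 chk2.py
```

```text
[0.527  0.2801 0.191 ] 0.0551 [ 0.1 -0.2 -2.7]
18 scene [[228, 258], [209, 238], [209, 251], [226, 270], [278, 218], [259, 200], [256, 214], [273, 231]]
25 scene [[228, 258], [209, 236], [206, 247], [224, 267], [278, 218], [260, 198], [254, 210], [270, 229]]
32 scene [[228, 258], [210, 236], [204, 243], [221, 264], [278, 218], [261, 197], [252, 207], [268, 226]]
[[259, 200], [276, 218], [267, 229], [254, 205]]
```

Call:
move_arm(moves=[0.003,0,-0.01,0,0.05,0.007,0,-0.02,0,0.05,0.011,0,-0.03,0,0.05,0.015,0,-0.037,0,0.05,0.0185,0,-0.043,0,0.05,0.0185,0,-0.043,0,0.05,0.0185,0,-0.043,0,0.05])

```text
clock: 8.13
tcp_pos: [0.5453, 0.2799, 0.1478]
orientation: [-0.0, 0.676, 0.737, -0.001]
wrist_force: [-0.3, 0.5, -2.5]
finger_gap: 0.0552
grip_force: 25.5
```

Call:
move_arm(moves=[0.003,0,-0.006,0,0.05,0.006,0,-0.012,0,0.05,0.008,0,-0.018,0,0.05,0.009,0,-0.021,0,0.05,0.0095,0,-0.0225,0,0.05,0.0095,0,-0.0225,0,0.05])

```text
clock: 8.63
tcp_pos: [0.5546, 0.28, 0.1255]
orientation: [-0.0, 0.676, 0.737, -0.0]
wrist_force: [-0.6, 0.2, -2.9]
finger_gap: 0.0552
grip_force: 25.5
```

Call:
move_arm(moves=[0.001,0,-0.002,0,0.05,0.002,0,-0.0045,0,0.05,0.003,0,-0.007,0,0.05,0.003,0,-0.007,0,0.05])

```text
clock: 8.97
tcp_pos: [0.5565, 0.2802, 0.1244]
orientation: [-0.0, 0.676, 0.737, 0.001]
wrist_force: [-13.5, -2.6, 27.0]
finger_gap: 0.0555
grip_force: 33.3
```

Call:
move_arm(moves=[0.002,0,-0.0045,0,0.0565,0.002,0,-0.0045,0,0.058,0.002,0,-0.0045,0,0.059,0.002,0,-0.0045,0,0.059])

```text
clock: 9.3
tcp_pos: [0.5561, 0.2802, 0.1227]
orientation: [-0.001, 0.676, 0.737, 0.0]
wrist_force: [-27.9, -5.2, 44.2]
finger_gap: 0.0589
grip_force: 28.0
```

```bash
python3 - <<'E'
from chk import *
save('v2.png',np.hstack([cv2.resize(s[140:300,180:320],(400,457),interpolation=cv2.INTER_CUBIC),cv2.resize(T[130:250,170:275],(400,457),interpolation=cv2.INTER_CUBIC)]))
E
```

```text
[0.5561 0.2802 0.1227] 0.0585 [-28.6  -6.8  44.9]
```

Call:
move_arm(moves=[-0.003,0,0.005,0,0.059,-0.0045,-0.001,0.0085,0,0.059,-0.0045,-0.001,0.0085,0,0.06,-0.0045,-0.001,0.0085,0,0.0605])

```text
clock: 9.73
tcp_pos: [0.5557, 0.2794, 0.1241]
orientation: [0.0, 0.676, 0.737, 0.001]
wrist_force: [-1.7, -0.4, 1.8]
finger_gap: 0.0604
grip_force: 0.9
```

Call:
move_arm(moves=[0,0,0.002,0,0.0625,0,0,0.006,0,0.063,0,0,0.014,0,0.063,0,0,0.024,0,0.063,0,0,0.034,0,0.064])

```text
clock: 10.15
tcp_pos: [0.556, 0.2791, 0.1581]
orientation: [0.0, 0.676, 0.737, 0.0]
wrist_force: [-0.4, 0.7, -0.3]
finger_gap: 0.0641
grip_force: 0.0
```

```bash
python3 - <<'E'
from chk import *
save('v2.png',np.hstack([cv2.resize(s[140:300,180:320],(400,457),interpolation=cv2.INTER_CUBIC),cv2.resize(T[130:250,170:275],(400,457),interpolation=cv2.INTER_CUBIC)]))
E
```

```text
[0.5572 0.2796 0.16  ] 0.0641 [-0.  -1.2  0.7]
```

View pics/v2.png

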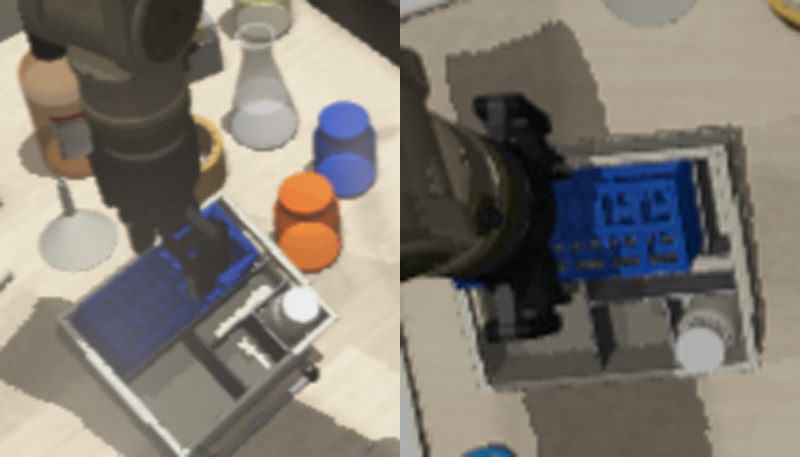

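The rack is seated square in the bay. The jar is next.

Call:
move_arm(moves=[0,0,0.03,0,0.07,0,-0.02,0.06,0.1,0.0854,-0.005,-0.055,0.07,0.22,0.0854,-0.012,-0.09,0.07,0.34,0.0854,-0.02,-0.125,0.07,0.46,0.0854,-0.03,-0.16,0.07,0.58,0.0854,-0.038,-0.195,0.07,0.7,0.0854,-0.046,-0.23,0.07,0.82,0.0854,-0.054,-0.265,0.06,0.94,0.0854,-0.062,-0.3,0.05,1.06,0.0854,-0.07,-0.335,0.04,1.18,0.0854,-0.08,-0.37,0.03,1.3,0.0854])

```text
clock: 11.25
tcp_pos: [0.477, -0.0873, 0.1888]
orientation: [0.001, 0.108, 0.994, -0.0]
wrist_force: [0.6, -0.6, -1.5]
finger_gap: 0.0853
grip_force: 0.0
```

Call:
move_arm(moves=[-0.01,-0.035,0,0.1,0.0854,-0.02,-0.07,0,0.2,0.0854,-0.03,-0.105,0,0.27,0.0854,-0.038,-0.14,0,0.27,0.0854,-0.045,-0.165,0,0.27,0.0854,-0.051,-0.185,0,0.27,0.0854,-0.051,-0.185,0,0.27,0.0854,-0.051,-0.185,0,0.27,0.0854])

```text
clock: 11.92
tcp_pos: [0.4258, -0.2715, 0.1888]
orientation: [0.0, -0.022, 1.0, 0.0]
wrist_force: [-0.4, -0.3, -0.6]
finger_gap: 0.0853
grip_force: 0.0
```

```bash
python3 - <<'E'
from h import *
w,K,R,t=cam("wrist")
m=cv2.inRange(cv2.cvtColor(w,cv2.COLOR_RGB2HSV),(105,120,60),(130,255,255));n,l,st,c=cv2.connectedComponentsWithStats(m)
for i in range(1,n):
    if st[i,4]>300:
        e=cv2.fitEllipse(cv2.findContours((l==i).astype(np.uint8),0,1)[0][0]);print(st[i],np.round(e[0]+e[1],1),onz(K,R,t,e[0],.08).round(4))
print(env.get_state())
E
```

```text
[ 292  171   67   66 3469] [324.8 203.4  65.   66.1] [ 0.4257 -0.2724  0.08  ]
[  0 173  10  68 481] [  3.8 208.2   9.5  70.3] [ 0.4411 -0.5251  0.08  ]
{'clock': 11.9667, 'joint_pos': array([-7.25281848e-01,  1.99679414e-01, -2.29806488e-01,  1.14155355e+00,
        4.31660409e-04, -7.71947756e-01]), 'qvel': array([ 0.02745137, -0.00579648, -0.0091713 ,  0.00129479,  0.00045095,
       -0.00032425]), 'tau': array([-9.20320004e-01, -4.02614307e+01,  2.91488600e+01, -1.25976317e-01,
       -5.22680115e-02, -1.49405451e-02]), 'tcp_pos': array([ 0.42596304, -0.27052189,  0.18873075]), 'orientation': array([ 5.78386150e-05, -2.33308098e-02,  9.99727769e-01,  2.40862710e-04]), 'wrist_force': array([-0.80099558,  0.66831244, -0.52201797]), 'ft_torque': array([ 0.0061574 , -0.00345808, -0.04950496]), 'grip_force': 0.0, 'finger_gap': 0.08563782134853146}
```

Call:
move_arm(moves=[0,-0.001,-0.035,0.04,0.0854,0,-0.002,-0.07,0.04,0.0854,0,-0.002,-0.095,0.04,0.0854,0,-0.002,-0.11,0.04,0.0854,0,-0.002,-0.114,0.04,0.0854,0,-0.002,-0.114,0.04,0.04,0,-0.002,-0.114,0.04,0.04,0,-0.002,-0.114,0.04,0.04,0,-0.002,-0.114,0.04,0.04,0,-0.002,-0.114,0.04,0.04,0,-0.002,-0.114,0.04,0.04], newtons=30)

```text
clock: 12.88
tcp_pos: [0.4272, -0.2728, 0.0765]
orientation: [0.001, -0.044, 0.999, -0.001]
wrist_force: [0.1, 3.3, 5.7]
finger_gap: 0.052
grip_force: 31.4
```

Call:
move_arm(moves=[0,0,0.025,0,0.04,0,0,0.06,0,0.04,0,0.005,0.095,0,0.04,0,0.025,0.12,0,0.04,0,0.055,0.13,0,0.04,0,0.09,0.13,0,0.04,0,0.125,0.13,0,0.04,0,0.16,0.13,0,0.04,0,0.195,0.13,0,0.04,0,0.23,0.13,0,0.04,0,0.265,0.13,0,0.04,0.002,0.3,0.13,0,0.04])

```text
clock: 13.88
tcp_pos: [0.4274, 0.029, 0.2052]
orientation: [0.0, -0.044, 0.999, -0.0]
wrist_force: [1.0, 0.5, -3.2]
finger_gap: 0.0517
grip_force: 33.6
```

Call:
move_arm(moves=[0.002,0.035,0,0,0.04,0.004,0.07,0,0,0.04,0.006,0.105,0,0,0.04,0.008,0.14,0,0,0.04,0.009,0.175,0,0,0.04,0.009,0.21,0,0,0.04,0.009,0.24,0,0,0.04,0.009,0.265,0,0,0.04,0.009,0.283,0,0,0.04,0.009,0.283,0,0,0.04,0.009,0.283,0,0,0.04])

```text
clock: 14.8
tcp_pos: [0.4368, 0.3112, 0.2046]
orientation: [-0.0, -0.045, 0.999, -0.0]
wrist_force: [0.0, -0.7, -2.4]
finger_gap: 0.0515
grip_force: 33.6
```

Call:
move_arm(moves=[0.001,0.001,-0.025,0,0.04,0.001,0.001,-0.045,0,0.04,0.001,0.001,-0.052,0,0.04,0.001,0.001,-0.056,0,0.04,0.001,0.001,-0.059,0,0.04,-0.001,0.001,-0.062,0,0.04,-0.002,0.001,-0.063,0,0.04,-0.002,0.001,-0.063,0,0.04])

```text
clock: 15.47
tcp_pos: [0.4346, 0.31, 0.1471]
orientation: [0.001, -0.043, 0.999, -0.0]
wrist_force: [-12.0, -7.0, 28.9]
finger_gap: 0.0517
grip_force: 36.4
```

Call:
move_arm(moves=[-0.002,0,-0.001,0,0.0522,-0.004,0,-0.002,0,0.0522,-0.005,0,-0.003,0,0.0522], newtons=20)

```text
clock: 15.72
tcp_pos: [0.4304, 0.3114, 0.1433]
orientation: [0.002, -0.044, 0.999, 0.001]
wrist_force: [-5.4, -0.9, 13.0]
finger_gap: 0.052
grip_force: 24.3
```

Call:
move_arm(moves=[-0.005,0,-0.001,0,0.05,-0.009,0,-0.003,0,0.05,-0.012,-0.001,-0.005,0,0.05,-0.015,-0.001,-0.007,0,0.05,-0.015,-0.001,-0.007,0,0.05])

```text
clock: 16.13
tcp_pos: [0.4138, 0.3101, 0.1315]
orientation: [-0.001, -0.044, 0.999, -0.0]
wrist_force: [-5.5, -1.7, 5.5]
finger_gap: 0.0522
grip_force: 25.1
```

```bash
cat > jt.py <<'E'
from chk import *
# jar cap pixel blob in both views -> cap centroid by triangulation; tilt from cap centre vs TCP is fixed, so use body: print blue cap blob
import sys
for nm,im,k in(("top",T,(K2,R2,t2)),("scene",s,(K,R,t))):
    m=cv2.inRange(cv2.cvtColor(im,cv2.COLOR_RGB2HSV),(105,110,30),(130,255,255))
    n,l,stt,c=cv2.connectedComponentsWithStats(m)
    G=st["tcp_pos"];u=proj(*k,G)[0];print(nm,'tcp px',u.round(1))
    for i in range(1,n):
        if stt[i,4]>25 and np.hypot(*(c[i]-u))<25:print(stt[i],c[i].round(1))
E
python3 jt.py
```

```text
[0.414  0.3101 0.1316] 0.0521 [-5.6 -2.3  7.6]
top tcp px [200.1 250.7]
[196 257  14   9  64] [202.6 261.5]
scene tcp px [269.1 285.2]
[264 275  18  21 296] [272.3 285.5]
```

```bash
cat > jt2.py <<'E'
from chk import *
xh=np.array([A[0,0],A[1,0],0]);xh/=np.linalg.norm(xh);G=st["tcp_pos"]
for d in(0,15,20,25,30,35):
    a=np.radians(d);ez=-xh*np.sin(a)+np.array([0,0,np.cos(a)])
    print(d,'scene captop,capbottom, bottom',proj(K,R,t,[G+ez*.007,G-ez*.01,G-ez*.073]).round(1).tolist())
hs=cv2.cvtColor(s,cv2.COLOR_RGB2HSV);m=cv2.inRange(hs,(105,110,30),(130,255,255));n,l,q,c=cv2.connectedComponentsWithStats(m)
u=proj(K,R,t,G)[0];i=min(range(1,n),key=lambda i:np.hypot(*(c[i]-u)) if q[i,4]>100 else 1e9)
v=hs[...,2].copy();cap=(l==i);top=(cap&(v>np.percentile(v[cap],40))).astype(np.uint8)
print(np.percentile(v[cap],[5,25,50,75,95]))
for nm,mm in(("cap",cap.astype(np.uint8)),("captop",top)):
    e=cv2.fitEllipse(max(cv2.findContours(mm,0,1)[0],key=cv2.contourArea));print(nm,np.round(e[0]+e[1]+(e[2],),1))
# predicted ellipse of cap top per tilt
for d in(0,15,20,25,30,35):
    a=np.radians(d);ez=-xh*np.sin(a)+np.array([0,0,np.cos(a)]);ex=xh*np.cos(a)+np.array([0,0,np.sin(a)]);f=np.linspace(0,6.28,60)[:,None]
    P=G+ez*.007+.0265*(np.cos(f)*ex+np.sin(f)*A[:,1]);e=cv2.fitEllipse(proj(K,R,t,P).astype(np.float32));print(d,np.round(e[0]+e[1]+(e[2],),1))
y=cv2.inRange(hs,(22,45,60),(45,255,255));x0,y0=int(u[0]),int(u[1]);w=np.zeros_like(y);w[y0-30:y0+40,x0-40:x0+40]=y[y0-30:y0+40,x0-40:x0+40]
n,l,q,c=cv2.connectedComponentsWithStats(w);print([(q[i].tolist(),c[i].round(1)) for i in range(1,n) if q[i,4]>20])
save('v3.png',cv2.resize(s[y0-50:y0+50,x0-60:x0+60],(720,600),interpolation=cv2.INTER_CUBIC))
E
python3 jt2.py
```

```text
[0.414  0.3101 0.1316] 0.0521 [-6.  -1.2  8.2]
0 scene captop,capbottom, bottom [[268.8, 283.6], [269.4, 287.5], [271.5, 301.2]]
15 scene captop,capbottom, bottom [[269.4, 284.1], [268.6, 286.7], [265.8, 295.9]]
20 scene captop,capbottom, bottom [[269.6, 284.3], [268.3, 286.5], [263.9, 293.9]]
25 scene captop,capbottom, bottom [[269.8, 284.5], [268.0, 286.2], [262.1, 292.0]]
30 scene captop,capbottom, bottom [[269.9, 284.7], [267.8, 285.9], [260.4, 289.9]]
35 scene captop,capbottom, bottom [[270.1, 284.9], [267.5, 285.6], [258.7, 287.9]]
[73. 74. 75. 85. 88.]
cap [272.2 285.5  16.2  21.7  18.6]
captop [272.  289.9  10.6  17.7  83.1]
0 [268.8 283.8  20.8  24.2  76. ]
15 [269.3 284.3  22.9  24.   99.3]
20 [269.5 284.4  23.3  24.  119.8]
25 [269.7 284.6  23.3  24.1 147.8]
30 [269.8 284.8  23.1  24.2 165.9]
35 [270.  285.   22.7  24.4 176.8]
[([258, 294, 23, 10, 80], array([269.9, 299.8]))]
```

View pics/v3.png

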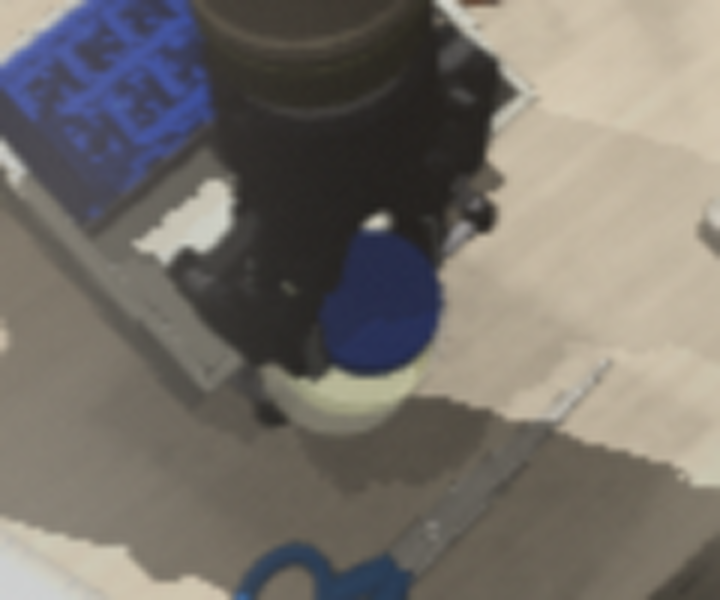

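The view shows the cap almost face-on, with its centre at crop (382,303), and the body outline reaching down to (345,432). That fits a tilt of about 25°. Now I'll lift the jar and line it up with the large cell.

Call:
move_arm(moves=[-0.002,0,0.02,0,0.05,0,0,0.045,0,0.05,0.01,0.001,0.058,0,0.05,0.025,0.003,0.058,0,0.05,0.04,0.005,0.055,0,0.05,0.044,0.005,0.053,0,0.05,0.044,0.005,0.053,0,0.05])

```text
clock: 16.92
tcp_pos: [0.4596, 0.3151, 0.1829]
orientation: [-0.001, -0.043, 0.999, -0.0]
wrist_force: [-0.8, -0.2, -3.9]
finger_gap: 0.0521
grip_force: 24.2
```

```bash
python3 jt.py
```

```text
[0.4581 0.315  0.1834] 0.0523 [-0.1  0.1 -2.9]
top tcp px [190.9 232.6]
[184 238  17  10  92] [192.6 242.8]
scene tcp px [252.6 261.4]
[255 263   9   7  35] [258.8 265.6]
```

Call:
move_arm(moves=[0.005,0,-0.01,0,0.05,0.01,0.001,-0.02,0,0.05,0.014,0.001,-0.029,0,0.05,0.017,0.002,-0.036,0,0.05,0.02,0.002,-0.042,0,0.05,0.0215,0.002,-0.0455,0,0.05,0.0215,0.002,-0.0455,0,0.05,0.0215,0.002,-0.0455,0,0.05])

```text
clock: 17.68
tcp_pos: [0.4872, 0.3189, 0.1444]
orientation: [0.008, -0.043, 0.999, 0.002]
wrist_force: [5.4, -3.0, 17.7]
finger_gap: 0.0522
grip_force: 37.0
```

Call:
move_arm(moves=[-0.002,0,0.012,0,0.05,0,0,0.02,0,0.05,0.003,0,0.02,0,0.05,0.003,0,0.02,0,0.05])

```text
clock: 18.02
tcp_pos: [0.4843, 0.3176, 0.1588]
orientation: [0.0, -0.044, 0.999, 0.0]
wrist_force: [0.2, -0.1, -3.9]
finger_gap: 0.0523
grip_force: 34.2
```

```bash
cat > jt3.py <<'E'
from chk import *
xh=np.array([A[0,0],A[1,0],0]);xh/=np.linalg.norm(xh);G=st["tcp_pos"]
for nm,im,k in(("top",T,(K2,R2,t2)),("scene",s,(K,R,t))):
    u=proj(*k,G)[0].astype(int)
    m=cv2.inRange(cv2.cvtColor(im,cv2.COLOR_RGB2HSV),(105,110,25),(130,255,255));n,l,q,c=cv2.connectedComponentsWithStats(m)
    print(nm,u,[(q[i].tolist(),c[i].round(1).tolist()) for i in range(1,n) if q[i,4]>25 and np.hypot(*(c[i]-u))<22])
    hs=cv2.cvtColor(im,cv2.COLOR_RGB2HSV);y=cv2.inRange(hs,(22,45,60),(45,255,255));w=np.zeros_like(y);sl=np.s_[u[1]-30:u[1]+40,u[0]-40:u[0]+40];w[sl]=y[sl]
    n,l,q,c=cv2.connectedComponentsWithStats(w);print(' contents',[(q[i].tolist(),c[i].round(1).tolist()) for i in range(1,n) if q[i,4]>15])
    for d in(10,18,25,32):
        a=np.radians(d);ez=-xh*np.sin(a)+np.array([0,0,np.cos(a)]);ex=xh*np.cos(a)+np.array([0,0,np.sin(a)]);f=np.linspace(0,6.28,60)[:,None]
        o=[]
        for r,z in((.0265,.0035),(.033,-.0125),(.033,-.0765)):
            p=proj(*k,G+ez*z+r*(np.cos(f)*ex+np.sin(f)*A[:,1]));o.append([p.min(0).round(0).astype(int).tolist(),p.max(0).round(0).astype(int).tolist()])
        print(' ',d,'cap,shoulder,bottom bbox',o)
E
python3 jt3.py
```

```text
[0.4832 0.3172 0.1579] 0.0521 [ 0.5  0.4 -3.5]
top [194 221] [([187, 226, 16, 9, 80], [194.8, 230.5])]
 contents [([193, 208, 15, 7, 58], [200.4, 210.9]), ([199, 226, 13, 9, 53], [205.5, 229.9])]
  10 cap,shoulder,bottom bbox [[[182, 211], [205, 233]], [[182, 207], [210, 234]], [[192, 204], [218, 229]]]
  18 cap,shoulder,bottom bbox [[[182, 211], [205, 233]], [[182, 206], [210, 233]], [[191, 200], [217, 225]]]
  25 cap,shoulder,bottom bbox [[[182, 212], [205, 232]], [[182, 206], [210, 232]], [[190, 197], [217, 221]]]
  32 cap,shoulder,bottom bbox [[[182, 212], [205, 232]], [[181, 207], [210, 231]], [[189, 194], [216, 217]]]
scene [246 261] []
 contents [([234, 262, 27, 19, 205], [249.7, 273.2])]
  10 cap,shoulder,bottom bbox [[[234, 250], [258, 272]], [[231, 251], [261, 277]], [[232, 263], [260, 289]]]
  18 cap,shoulder,bottom bbox [[[234, 250], [258, 272]], [[231, 250], [260, 277]], [[229, 260], [257, 286]]]
  25 cap,shoulder,bottom bbox [[[234, 250], [258, 273]], [[230, 249], [259, 277]], [[227, 257], [254, 284]]]
  32 cap,shoulder,bottom bbox [[[235, 249], [258, 273]], [[230, 248], [259, 277]], [[224, 253], [251, 281]]]
```

```bash
python3 - <<'E'
from chk import *
w=cam("wrist")[0]
r=lambda im,a,b,c,d,W,H:cv2.resize(im[b:d,a:c],(W,H),interpolation=cv2.INTER_CUBIC)
save('v4.png',np.vstack([np.hstack([r(T,165,180,245,260,320,320),r(s,205,220,325,320,480,320)][:2]),r(w,0,0,640,400,800,280)]))
E
```

```text
[0.483  0.3172 0.158 ] 0.052 [-0.3 -0.3 -2.9]
```

View pics/v4.png

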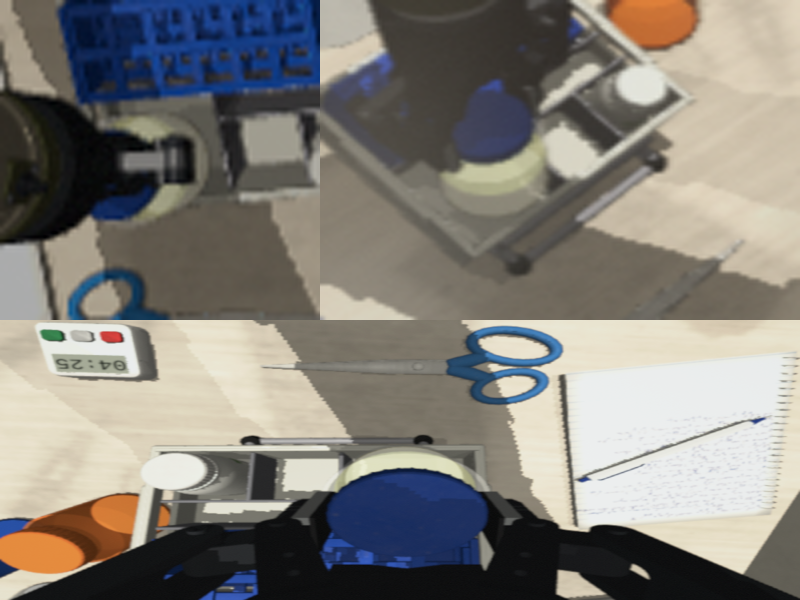

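```bash
cat > jt4.py <<'E'
from h import *
z=np.load('tray.npz');A=z['A'];st=env.get_state()
w,K,R,t=cam("wrist");xh=np.array([A[0,0],A[1,0],0]);xh/=np.linalg.norm(xh);G=st["tcp_pos"];print(G.round(4),'cam',(-R.T@t).round(3))
f=np.linspace(0,6.28,60)[:,None]
for d in(0,8,16,25,33):
    a=np.radians(d);ez=-xh*np.sin(a)+np.array([0,0,np.cos(a)]);ex=xh*np.cos(a)+np.array([0,0,np.sin(a)]);o=[]
    for r,zz in((.0265,.0035),(.0265,-.0125),(.033,-.0125),(.033,-.0765)):
        p=proj(K,R,t,G+ez*zz+r*(np.cos(f)*ex+np.sin(f)*A[:,1]));o.append(np.r_[p.min(0),p.max(0)].round(0).astype(int).tolist())
    print(d,o)
hs=cv2.cvtColor(w,cv2.COLOR_RGB2HSV);m=cv2.inRange(hs,(105,110,25),(130,255,255));n,l,q,c=cv2.connectedComponentsWithStats(m)
print([q[i].tolist() for i in range(1,n) if q[i,4]>800])
m=cv2.inRange(hs,(22,45,60),(45,255,255));n,l,q,c=cv2.connectedComponentsWithStats(m)
print([q[i].tolist() for i in range(1,n) if q[i,4]>200])
E
python3 jt4.py
```

```text
[0.483  0.3173 0.1581] cam [0.414 0.311 0.292]
0 [[267, 217, 385, 323], [273, 206, 380, 304], [260, 193, 393, 315], [278, 169, 374, 261]]
8 [[267, 213, 385, 327], [273, 208, 379, 311], [260, 195, 392, 323], [279, 184, 374, 277]]
16 [[267, 212, 385, 330], [273, 211, 379, 317], [260, 198, 392, 330], [279, 200, 373, 294]]
25 [[267, 211, 385, 331], [273, 215, 379, 324], [260, 203, 392, 338], [279, 217, 374, 314]]
33 [[267, 211, 385, 332], [273, 220, 380, 329], [260, 208, 393, 344], [278, 233, 374, 332]]
[[358, 10, 80, 110, 1827], [255, 212, 137, 147, 15897], [158, 356, 49, 44, 1168]]
[]
```

```bash
sed -i 's/((.0265,.0035),(.0265,-.0125),(.033,-.0125),(.033,-.0765))/((.0265,.0125),(.0265,-.005),(.033,-.006),(.033,-.0765))/; s/G+ez\*zz+r/G-ex*.004+ez*zz+r/' jt4.py; python3 jt4.py; python3 - <<'E'
from h import *
w=cam("wrist")[0]
for y in range(165,225,4): print(y,w[y,325].tolist(),w[y,300].tolist())
E
```

```text
[0.4831 0.3173 0.1583] cam [0.414 0.311 0.293]
0 [[263, 214, 390, 328], [270, 202, 382, 305], [256, 188, 396, 316], [278, 163, 374, 255]]
8 [[263, 207, 389, 329], [270, 202, 382, 310], [257, 188, 395, 322], [278, 178, 374, 272]]
16 [[263, 202, 389, 328], [270, 203, 382, 314], [257, 189, 395, 327], [279, 194, 373, 288]]
25 [[264, 199, 389, 326], [271, 205, 382, 318], [257, 192, 395, 332], [279, 211, 373, 308]]
33 [[264, 197, 388, 323], [271, 208, 382, 320], [257, 197, 395, 336], [278, 227, 374, 325]]
[[358, 10, 91, 110, 2486], [255, 212, 137, 147, 15894], [158, 356, 49, 44, 1156]]
[]
165 [123, 117, 104] [109, 104, 93]
169 [84, 83, 82] [81, 80, 80]
173 [92, 92, 91] [94, 93, 93]
177 [90, 88, 80] [95, 92, 83]
181 [132, 129, 113] [120, 119, 110]
185 [153, 151, 136] [107, 106, 96]
189 [191, 193, 161] [151, 149, 133]
193 [219, 220, 187] [179, 181, 153]
197 [221, 222, 190] [221, 222, 191]
201 [222, 224, 191] [223, 224, 195]
205 [223, 224, 192] [223, 224, 193]
209 [221, 222, 190] [223, 224, 193]
213 [15, 28, 56] [223, 225, 194]
217 [20, 38, 79] [87, 92, 90]
221 [39, 60, 117] [13, 29, 63]
```

Call:
move_arm(moves=[-0.01,-0.001,0.02,0,0.05,-0.03,-0.003,0.026,0,0.05,-0.05,-0.004,0.022,0,0.05,-0.055,-0.006,0.01,0,0.05,-0.055,-0.006,-0.006,0,0.05,-0.055,-0.006,-0.014,0,0.05,-0.055,-0.006,-0.018,0,0.05,-0.055,-0.006,-0.018,0,0.05], newtons=20)

```text
clock: 19.08
tcp_pos: [0.4282, 0.3112, 0.1403]
orientation: [-0.001, -0.044, 0.999, -0.0]
wrist_force: [-0.5, 0.3, -2.7]
finger_gap: 0.0524
grip_force: 34.1
```

```bash
cat > met.py <<'E'
from h import *
w=cam("wrist")[0].astype(int);st=env.get_state()
h=cv2.cvtColor(w.astype(np.uint8),cv2.COLOR_RGB2HSV)
b=((h[...,0]>100)&(h[...,0]<132)&(h[...,1]>110)).astype(np.uint8)[:,240:400];n,l,q,c=cv2.connectedComponentsWithStats(b);k=1+np.argmax(q[1:,4])
print('cap bbox',(q[k][:4]+[240,0,0,0]).tolist())
for x in(310,325,340):
    col=w[:,x];cr=np.nonzero(l[:,x-240]==k)[0].min();y=cr-2
    while y>0 and col[y,0]-col[y,2]>22 and col[y].min()>110:y-=1
    print(x,'cap row',cr,'pale body from',y, [int(v) for v in col[max(0,cr-40):cr:4,0]])
print(st["tcp_pos"].round(4),st["wrist_force"].round(1),round(st["finger_gap"],4),round(st["grip_force"],1))
E
python3 met.py
```

```text
cap bbox [259, 212, 133, 125]
310 cap row 215 pale body from 213 [102, 99, 137, 151, 195, 218, 218, 219, 219, 215]
325 cap row 213 pale body from 211 [115, 99, 126, 149, 190, 218, 217, 218, 218, 216]
340 cap row 214 pale body from 212 [122, 116, 106, 149, 178, 218, 217, 218, 217, 213]
[0.4287 0.3114 0.141 ] [ 0.  -0.3 -2.7] 0.0523 34.1
```

Call:
move_arm(moves=[0,0,-0.004,0,0.0526,-0.002,0,-0.007,0,0.0526,-0.006,0,-0.009,0,0.05,-0.01,-0.001,-0.012,0,0.05,-0.014,-0.002,-0.015,0,0.05,-0.018,-0.002,-0.017,0,0.05,-0.022,-0.002,-0.019,0,0.05,-0.022,-0.002,-0.019,0,0.05])

```text
clock: 19.8
tcp_pos: [0.4072, 0.3099, 0.1237]
orientation: [0.001, -0.044, 0.999, 0.001]
wrist_force: [-3.2, -1.1, 5.7]
finger_gap: 0.0523
grip_force: 28.5
```

```bash
python3 met.py
```

```text
cap bbox [260, 199, 130, 127]
310 cap row 201 pale body from 199 [132, 133, 125, 116, 104, 105, 104, 104, 104, 133]
325 cap row 199 pale body from 197 [124, 127, 126, 119, 123, 125, 112, 101, 103, 131]
340 cap row 201 pale body from 199 [117, 125, 127, 120, 120, 121, 123, 120, 118, 132]
[0.4072 0.3099 0.1236] [-2.3 -1.3  7.2] 0.0524 28.7
```

Call:
move_arm(moves=[0,0,0.001,0,0.04,0,0,0.001,0,0.04,0,0,0.012,0,0.04,0,0,0.035,0,0.04,0.015,0.001,0.06,0,0.04,0.035,0.004,0.062,0,0.04,0.052,0.005,0.06,0,0.04,0.058,0.006,0.06,0,0.04,0.058,0.006,0.06,0,0.04], newtons=45)

```text
clock: 20.6
tcp_pos: [0.4656, 0.3154, 0.1811]
orientation: [-0.001, -0.043, 0.999, -0.0]
wrist_force: [-0.5, 0.9, -3.1]
finger_gap: 0.0514
grip_force: 48.9
```

```bash
python3 met.py
```

```text
cap bbox [256, 200, 134, 158]
310 cap row 202 pale body from 200 [119, 121, 123, 105, 102, 76, 95, 100, 116, 144]
325 cap row 200 pale body from 198 [123, 123, 121, 121, 122, 107, 91, 86, 117, 145]
340 cap row 202 pale body from 200 [121, 122, 124, 123, 71, 18, 26, 68, 125, 153]
[0.4643 0.3152 0.181 ] [-0.4 -0.5 -3.1] 0.0515 48.9
```

Call:
move_arm(moves=[0,0,-0.006,0,0.04,0.003,0,-0.014,0,0.04,0.007,0.001,-0.024,0,0.04,0.011,0.001,-0.034,0,0.04,0.0145,0.002,-0.041,0,0.04,0.0155,0.002,-0.0445,0,0.04,0.0155,0.002,-0.0445,0,0.04])

```text
clock: 21.23
tcp_pos: [0.4796, 0.3171, 0.1361]
orientation: [-0.001, -0.044, 0.999, -0.0]
wrist_force: [0.3, -0.5, -2.4]
finger_gap: 0.0518
grip_force: 48.9
```

No contact yet, and the jar is well inside the cell. I'll keep going down in small steps.

Call:
move_arm(moves=[0.002,0,-0.004,0,0.04,0.004,0,-0.008,0,0.04,0.006,0,-0.012,0,0.04,0.008,0,-0.016,0,0.04,0.008,0,-0.016,0,0.04])

```text
clock: 21.65
tcp_pos: [0.4882, 0.3173, 0.1208]
orientation: [-0.0, -0.044, 0.999, -0.0]
wrist_force: [0.2, -0.8, -2.8]
finger_gap: 0.0517
grip_force: 48.9
```

Call:
move_arm(moves=[0.001,0,-0.002,0,0.04,0.002,0,-0.0045,0,0.04,0.003,0,-0.007,0,0.04,0.003,0,-0.007,0,0.04])

```text
clock: 21.98
tcp_pos: [0.491, 0.3174, 0.1142]
orientation: [-0.0, -0.044, 0.999, -0.0]
wrist_force: [-0.4, 1.0, -3.4]
finger_gap: 0.0514
grip_force: 48.9
```

Call:
move_arm(moves=[0.001,0,-0.002,0,0.04,0.002,0,-0.004,0,0.04,0.002,0,-0.004,0,0.04])

```text
clock: 22.23
tcp_pos: [0.4912, 0.3174, 0.1113]
orientation: [-0.002, -0.044, 0.999, 0.0]
wrist_force: [-6.6, -1.4, 7.5]
finger_gap: 0.0518
grip_force: 52.6
```

Call:
move_arm(moves=[-0.001,0,-0.001,0,0.0522,-0.001,0,-0.001,0,0.0527,-0.001,0,-0.001,0,0.053,-0.001,0,-0.001,0,0.0535], newtons=20)

```text
clock: 22.57
tcp_pos: [0.491, 0.3174, 0.1106]
orientation: [-0.001, -0.044, 0.999, 0.0]
wrist_force: [-5.7, -1.2, 3.2]
finger_gap: 0.0535
grip_force: 4.2
```

```bash
python3 met.py
```

```text
cap bbox [260, 199, 131, 128]
310 cap row 201 pale body from 199 [124, 123, 78, 102, 85, 107, 144, 125, 91, 133]
325 cap row 199 pale body from 197 [124, 124, 107, 89, 92, 101, 137, 123, 102, 131]
340 cap row 201 pale body from 199 [125, 16, 22, 22, 79, 106, 150, 147, 91, 130]
[0.4908 0.3174 0.1105] [-5.9 -2.3  4. ] 0.0534 3.8
```

Call:
move_arm(moves=[-0.001,0,0.001,0,0.056,-0.001,0,0.002,0,0.064,-0.001,0,0.004,0,0.064,-0.001,0,0.015,0,0.064,-0.001,0,0.035,0,0.064,-0.001,0,0.06,0,0.064])

```text
clock: 23.12
tcp_pos: [0.4904, 0.3171, 0.1697]
orientation: [-0.001, -0.044, 0.999, -0.0]
wrist_force: [0.1, 0.3, -0.9]
finger_gap: 0.0641
grip_force: 0.0
```

```bash
cat > jf.py <<'E'
from chk import *
o[2]+=.002 if False else 0
f=np.linspace(0,6.28,60)
def ring(c,r,z): return (np.c_[c[0]+r*np.cos(f),c[1]+r*np.sin(f),np.full(60,z)]/1e3)@A.T+o
for nm,im,k in(("top",T,(K2,R2,t2)),("scene",s,(K,R,t))):
    m=cv2.inRange(cv2.cvtColor(im,cv2.COLOR_RGB2HSV),(105,110,25),(130,255,255))
    for z in(84,93):
        p=proj(*k,ring((-35.5,51),26.5,z));bb=np.r_[p.min(0),p.max(0)];e=cv2.fitEllipse(p.astype(np.float32))
        print(nm,z,'pred bbox',bb.round(1))
    c=p.mean(0).astype(int);n,l,q,cc=cv2.connectedComponentsWithStats(m)
    print([(q[i].tolist(),cc[i].round(1).tolist()) for i in range(1,n) if q[i,4]>30 and np.hypot(*(cc[i]-c))<25])
E
python3 jf.py
```

```text
[0.4938 0.3187 0.175 ] 0.0636 [0.3 0.3 0.1]
top 84 pred bbox [190.  210.5 211.8 230.2]
top 93 pred bbox [188.8 211.9 210.9 231.8]
[([190, 221, 22, 12, 181], [201.5, 226.5])]
scene 84 pred bbox [236.2 260.5 258.9 282.8]
scene 93 pred bbox [236.8 259.5 259.6 281.9]
[([239, 242, 13, 10, 54], [245.2, 247.1])]
```

Call:
move_arm(moves=[-0.005,-0.03,0.02,0,0.064,-0.011,-0.065,0.02,0,0.07,-0.017,-0.1,0.02,0,0.07,-0.023,-0.135,0.02,0,0.07,-0.029,-0.17,0.02,0,0.07,-0.035,-0.205,0.02,0,0.07,-0.041,-0.24,0.02,0,0.07,-0.047,-0.275,0.02,0,0.07,-0.053,-0.31,0.02,0,0.07,-0.06,-0.34,0.02,0,0.07,-0.066,-0.356,0.015,0,0.07,-0.066,-0.356,0.01,0,0.07])

```text
clock: 24.22
tcp_pos: [0.4248, -0.0413, 0.1802]
orientation: [0.001, -0.041, 0.999, -0.001]
wrist_force: [0.0, -0.3, -0.7]
finger_gap: 0.0704
grip_force: 0.0
```

```bash
python3 jf.py; cat > bt.py <<'E'
from h import *
w,K,R,t=cam("wrist");st=env.get_state();G=st["tcp_pos"];print(G.round(4),st["orientation"].round(3),(-R.T@t).round(3))
B=proj(K,R,t,[[.4253,-.0386,.074]])[0];print('pred',B)
g=w.min(2).astype(int);x,y=B.astype(int);
for th in(140,160,180,200):
    m=(g>th).astype(np.uint8);n,l,q,c=cv2.connectedComponentsWithStats(m)
    for i in range(1,n):
        if q[i,4]>300 and np.hypot(*(c[i]-B))<50:
            e=cv2.fitEllipse(max(cv2.findContours((l==i).astype(np.uint8),0,1)[0],key=cv2.contourArea));print(th,q[i].tolist(),np.round(e[0]+e[1],1),onz(K,R,t,e[0],.074)[:2].round(4))
Tm,K2,R2,t2=cam("top");s,K3,R3,t3=cam("scene")
print('scene prd',proj(K3,R3,t3,[[.4253,-.0386,.074]]),'top',proj(K2,R2,t2,[[.4253,-.0386,.074]]))
E
python3 bt.py
```

```text
[ 0.4247 -0.0387  0.1793] 0.0699 [-0.1 -0.5 -0.2]
top 84 pred bbox [190.  210.5 211.8 230.2]
top 93 pred bbox [188.8 211.9 210.9 231.8]
[([190, 213, 22, 20, 354], [200.6, 222.4])]
scene 84 pred bbox [236.2 260.5 258.9 282.8]
scene 93 pred bbox [236.8 259.5 259.6 281.9]
[([239, 260, 21, 22, 359], [248.8, 270.4])]
[ 0.425  -0.0382  0.1796] [-0.    -0.044  0.999  0.   ] [ 0.355 -0.045  0.313]
pred [325.87679492 205.6952721 ]
160 [307, 186, 40, 39, 1219] [326.2 204.8  37.8  39.3] [ 0.4246 -0.0384]
180 [307, 187, 39, 37, 1134] [326.2 204.8  36.2  38.1] [ 0.4246 -0.0384]
scene prd [[367.38432333 216.19895978]] top [[345.46635125 246.38521197]]
```

Call:
move_arm(moves=[0,0,-0.035,0,0.07,0,0,-0.07,0,0.065,0,0,-0.095,0,0.065,0,0,-0.107,0,0.06,0,0,-0.1105,0,0.06,0,0,-0.1105,0,0.025,0,0,-0.1105,0,0.025,0,0,-0.1105,0,0.025,0,0,-0.1105,0,0.025,0,0,-0.1105,0,0.025,0,0,-0.1105,0,0.025], newtons=20)

```text
clock: 25.38
tcp_pos: [0.4262, -0.0386, 0.0703]
orientation: [0.001, -0.044, 0.999, -0.0]
wrist_force: [0.5, 0.8, 4.7]
finger_gap: 0.0312
grip_force: 20.5
```

Call:
move_arm(moves=[0,0,0.03,0,0.025,0,0,0.065,0,0.025,0.002,0.02,0.1,0,0.025,0.004,0.05,0.125,0,0.025,0.006,0.085,0.13,0,0.025,0.009,0.12,0.13,0,0.025,0.012,0.155,0.13,0,0.025,0.016,0.19,0.13,0,0.025,0.02,0.225,0.13,0,0.025,0.024,0.26,0.13,0,0.025,0.028,0.28,0.13,0,0.025,0.028,0.29,0.12,0,0.025])

```text
clock: 26.38
tcp_pos: [0.4546, 0.2545, 0.1906]
orientation: [0.002, -0.045, 0.999, 0.001]
wrist_force: [0.8, -0.4, -0.6]
finger_gap: 0.0315
grip_force: 20.3
```

Call:
move_arm(moves=[0,0,-0.02,0,0.025,0,0,-0.035,0,0.025,0,0,-0.042,0,0.025,0,0,-0.046,0,0.025,0,0,-0.048,0,0.025])

```text
clock: 26.8
tcp_pos: [0.4529, 0.2507, 0.1422]
orientation: [0.0, -0.043, 0.999, -0.0]
wrist_force: [-5.5, -1.5, 18.6]
finger_gap: 0.0317
grip_force: 21.8
```

Call:
move_arm(moves=[-0.004,0,-0.001,0,0.025,-0.008,0,-0.0025,0,0.025,-0.012,-0.001,-0.004,0,0.025,-0.016,-0.001,-0.006,0,0.025,-0.02,-0.002,-0.008,0,0.025,-0.025,-0.002,-0.011,0,0.025,-0.029,-0.003,-0.014,0,0.025,-0.029,-0.003,-0.0145,0,0.025])

```text
clock: 27.47
tcp_pos: [0.4227, 0.2481, 0.1264]
orientation: [-0.001, -0.044, 0.999, 0.0]
wrist_force: [-4.4, -1.3, 8.3]
finger_gap: 0.0315
grip_force: 22.9
```

```bash
cat > bm.py <<'E'
from h import *
z=np.load('tray.npz');A=z['A'];st=env.get_state()
w,K,R,t=cam("wrist");xh=np.array([A[0,0],A[1,0],0]);xh/=np.linalg.norm(xh);G=st["tcp_pos"]
f=np.linspace(0,6.28,60)[:,None]
for d in(0,10,20,25,30,35):
    a=np.radians(d);ez=-xh*np.sin(a)+np.array([0,0,np.cos(a)]);ex=xh*np.cos(a)+np.array([0,0,np.sin(a)]);o=[]
    for r,zz in((.0165,.0037),(.020,-.0143),(.020,-.0703)):
        p=proj(K,R,t,G-ex*.0014+ez*zz+r*(np.cos(f)*ex+np.sin(f)*A[:,1]));o.append(np.r_[p.min(0),p.max(0)].round(0).astype(int).tolist())
    print(d,o)
print(G.round(4),st["wrist_force"].round(1),round(st["finger_gap"],4),round(st["grip_force"],1))
print([int(v) for v in w[180:300:3,325].min(1)])
E
python3 bm.py
```

```text
0 [[289, 236, 363, 302], [286, 215, 366, 289], [296, 189, 356, 245]]
10 [[289, 232, 363, 304], [286, 218, 366, 296], [296, 206, 356, 264]]
20 [[289, 230, 363, 304], [287, 223, 366, 303], [296, 224, 355, 283]]
25 [[290, 229, 363, 304], [287, 225, 366, 306], [296, 233, 356, 293]]
30 [[290, 229, 363, 304], [286, 228, 366, 309], [296, 242, 356, 303]]
35 [[290, 229, 363, 303], [286, 231, 366, 312], [296, 251, 356, 313]]
[0.4227 0.2481 0.1264] [-4.4 -1.3  8.3] 0.0315 22.9
[92, 94, 95, 97, 96, 94, 96, 83, 82, 81, 78, 77, 78, 79, 79, 80, 76, 81, 112, 119, 118, 118, 119, 119, 120, 121, 121, 122, 121, 121, 121, 122, 122, 122, 122, 122, 122, 121, 121, 121]
```

Call:
move_arm(moves=[0,0,0.001,0,0.022,0,0,0.001,0,0.022,0,0,0.015,0,0.022,0,0,0.04,0,0.022,0.01,0.001,0.057,0,0.022,0.03,0.003,0.06,0,0.022,0.04,0.005,0.06,0,0.022,0.04,0.005,0.06,0,0.022,0.04,0.005,0.06,0,0.022], newtons=32)

```text
clock: 28.27
tcp_pos: [0.4636, 0.2532, 0.1852]
orientation: [-0.001, -0.044, 0.999, -0.0]
wrist_force: [0.5, -0.2, -1.5]
finger_gap: 0.0314
grip_force: 31.8
```

```bash
python3 bm.py | tail -2; python3 - <<'E'
from h import *
w=cam("wrist")[0]
for y in(205,212,219,226,230,234,250): print(y,[w[y,x].tolist() for x in range(275,380,9)])
E
```

```text
[0.4636 0.2532 0.1852] [ 0.5 -0.2 -1.5] 0.0314 31.8
[98, 100, 100, 75, 90, 78, 84, 81, 102, 104, 81, 76, 89, 104, 112, 112, 71, 99, 114, 130, 126, 127, 128, 128, 128, 129, 129, 129, 130, 130, 130, 130, 131, 130, 129, 129, 130, 129, 129, 129]
205 [[204, 204, 189], [204, 205, 191], [206, 206, 193], [207, 208, 195], [112, 111, 102], [112, 111, 102], [112, 111, 102], [114, 113, 104], [124, 122, 113], [134, 133, 123], [131, 130, 120], [133, 132, 122]]
212 [[89, 89, 81], [109, 108, 99], [98, 97, 95], [109, 108, 99], [94, 93, 86], [83, 83, 76], [83, 83, 76], [84, 84, 76], [85, 85, 78], [79, 78, 74], [84, 84, 77], [84, 83, 76]]
219 [[92, 92, 85], [115, 114, 104], [113, 113, 114], [114, 114, 104], [128, 127, 116], [115, 114, 105], [114, 113, 104], [124, 122, 112], [114, 113, 104], [82, 81, 79], [114, 113, 104], [114, 114, 104]]
226 [[100, 99, 93], [78, 78, 72], [62, 62, 62], [114, 113, 103], [115, 113, 104], [111, 110, 101], [128, 127, 116], [135, 133, 122], [115, 114, 104], [77, 77, 75], [115, 114, 104], [133, 132, 116]]
230 [[109, 108, 102], [69, 69, 64], [62, 63, 62], [114, 113, 105], [88, 87, 81], [79, 79, 74], [80, 79, 75], [85, 84, 78], [114, 113, 104], [73, 73, 71], [112, 111, 102], [204, 206, 170]]
234 [[113, 112, 107], [72, 72, 67], [62, 62, 62], [107, 106, 98], [99, 99, 93], [107, 106, 100], [116, 114, 108], [116, 115, 108], [92, 92, 85], [70, 70, 69], [106, 105, 94], [206, 207, 171]]
250 [[64, 65, 62], [55, 56, 54], [84, 83, 78], [138, 136, 129], [138, 136, 129], [137, 136, 129], [136, 134, 127], [135, 134, 126], [135, 133, 126], [97, 96, 91], [46, 46, 45], [59, 60, 58]]
```

Call:
move_arm(moves=[-0.004,-0.001,-0.005,0,0.022,-0.005,-0.001,-0.018,0,0.022,-0.003,-0.001,-0.03,0,0.022,0.001,-0.001,-0.038,0,0.022,0.005,-0.001,-0.046,0,0.022,0.009,0,-0.055,0,0.022,0.0125,0,-0.063,0,0.022,0.0135,0,-0.0655,0,0.022,0.0135,0,-0.0655,0,0.022])

```text
clock: 29.12
tcp_pos: [0.4774, 0.2533, 0.1202]
orientation: [-0.001, -0.044, 0.999, -0.0]
wrist_force: [-0.3, 0.7, -1.1]
finger_gap: 0.0312
grip_force: 31.8
```

Call:
move_arm(moves=[0.002,0,-0.004,0,0.022,0.004,0.001,-0.008,0,0.022,0.006,0.001,-0.012,0,0.022,0.007,0.001,-0.015,0,0.022,0.007,0.001,-0.015,0,0.022])

```text
clock: 29.53
tcp_pos: [0.4845, 0.2544, 0.1055]
orientation: [-0.0, -0.044, 0.999, -0.0]
wrist_force: [-0.9, -0.3, -0.1]
finger_gap: 0.0311
grip_force: 31.8
```

Call:
move_arm(moves=[0.001,0,-0.002,0,0.022,0.0015,0,-0.004,0,0.022,0.002,0,-0.006,0,0.022,0.002,0,-0.006,0,0.022])

```text
clock: 29.87
tcp_pos: [0.484, 0.2544, 0.1024]
orientation: [-0.002, -0.044, 0.999, 0.0]
wrist_force: [-13.4, -2.6, 19.8]
finger_gap: 0.0315
grip_force: 33.8
```

Call:
move_arm(moves=[-0.001,0,0.002,0,0.0315,-0.0015,0,0.002,0,0.032,-0.002,0,0.0025,0,0.0325,-0.002,0,0.0025,0,0.033,-0.002,0,0.0025,0,0.0335,-0.002,0,0.0025,0,0.0335], newtons=20)

```text
clock: 30.37
tcp_pos: [0.4849, 0.2545, 0.1024]
orientation: [0.0, -0.044, 0.999, 0.0]
wrist_force: [0.3, 0.1, -0.2]
finger_gap: 0.0336
grip_force: 0.0
```

```bash
python3 bm.py | tail -2
```

```text
[0.4849 0.2545 0.1024] [ 0.3  0.1 -0.2] 0.0336 0.0
[108, 107, 78, 90, 95, 82, 90, 91, 76, 101, 116, 124, 146, 145, 146, 146, 148, 148, 137, 131, 128, 128, 127, 127, 128, 128, 128, 127, 127, 128, 127, 128, 126, 128, 128, 122, 114, 107, 111, 81]
```

Call:
move_arm(moves=[0,0,0.001,0,0.0355,0,0,0.002,0,0.036,0,0,0.008,0,0.036,0,0,0.02,0,0.036,0,0,0.045,0,0.036,0,0,0.08,0,0.036,0,-0.02,0.115,0,0.036,-0.01,-0.05,0.135,0,0.036,-0.02,-0.085,0.135,0,0.036,-0.03,-0.12,0.135,0,0.036,-0.04,-0.155,0.135,0,0.036,-0.05,-0.19,0.135,0,0.036])

```text
clock: 31.42
tcp_pos: [0.434, 0.0632, 0.2385]
orientation: [0.001, -0.044, 0.999, -0.0]
wrist_force: [1.4, 0.0, 0.6]
finger_gap: 0.0361
grip_force: 0.0
```

```bash
python3 jf.py; python3 - <<'E'
from chk import *
f=np.linspace(0,6.28,60)
def ring(c,r,z): return (np.c_[c[0]+r*np.cos(f),c[1]+r*np.sin(f),np.full(60,z)]/1e3)@A.T+o
for nm,im,k in(("top",T,(K2,R2,t2)),("scene",s,(K,R,t))):
    g=im.min(2)
    for lab,y in(("bottle",-13),("packed",-64)):
        p=proj(*k,ring((-48.5,y),16.5,78));c=p.mean(0)
        print(nm,lab,'pred',np.r_[p.min(0),p.max(0)].round(1))
        for th in(150,165,180):
            n,l,q,cc=cv2.connectedComponentsWithStats((g>th).astype(np.uint8));print('  ',th,[(q[i].tolist(),cc[i].round(1).tolist()) for i in range(1,n) if 20<q[i,4]<400 and np.hypot(*(cc[i]-c))<8])
# rack top deck mask vs predicted
    q=np.array([(x,y,82) for x in(7.5,69.5) for y in(83.5,-65.5)])/1e3
    print(nm,'rack pred corners',proj(*k,q@A.T+o).round(1).tolist())
    m=cv2.inRange(cv2.cvtColor(im,cv2.COLOR_RGB2HSV),(105,90,20),(130,255,255));n,l,qq,cc=cv2.connectedComponentsWithStats(m)
    c=proj(*k,q@A.T+o).mean(0);x0,y0=(c-45).astype(int);mm=np.zeros_like(m);mm[y0:y0+90,x0:x0+90]=m[y0:y0+90,x0:x0+90];cs=[x for x in cv2.findContours(mm,0,1)[0] if cv2.contourArea(x)>500];
    for x in cs: print('  blue hull',cv2.approxPolyDP(cv2.convexHull(x),2,True).reshape(-1,2).tolist())
E
```

```text
[0.4334 0.0608 0.2385] 0.0358 [ 0.3 -0.3  0.8]
top 84 pred bbox [190.  210.5 211.8 230.2]
top 93 pred bbox [188.8 211.9 210.9 231.8]
[([190, 213, 22, 20, 354], [200.6, 222.4])]
scene 84 pred bbox [236.2 260.5 258.9 282.8]
scene 93 pred bbox [236.8 259.5 259.6 281.9]
[([238, 260, 22, 22, 364], [248.8, 270.4])]
[0.4347 0.0637 0.2385] 0.0359 [ 0.6  0.4 -0.3]
top bottle pred [221.6 216.1 235.  228.2]
   150 []
   165 []
   180 []
top packed pred [242.1 214.5 255.5 226.7]
   150 [([243, 216, 10, 11, 93], [247.7, 221.4])]
   165 []
   180 []
top rack pred corners [[184.4, 205.0], [245.7, 200.2], [179.0, 180.7], [241.8, 175.8]]
  blue hull [[245, 172], [248, 187], [245, 201], [184, 204], [180, 186], [183, 178]]
scene bottle pred [263.7 252.6 277.1 265.8]
   150 [([262, 255, 30, 14, 208], [273.5, 261.0])]
   165 [([266, 255, 26, 14, 176], [274.5, 260.9])]
   180 [([266, 255, 13, 13, 130], [271.7, 260.8])]
scene packed pred [278.7 240.  291.6 252.7]
   150 [([277, 240, 15, 13, 125], [284.4, 246.2])]
   165 [([279, 240, 13, 13, 115], [284.6, 246.3])]
   180 [([279, 241, 12, 12, 106], [284.4, 246.4])]
scene rack pred corners [[224.6, 266.9], [270.8, 228.8], [206.9, 247.0], [254.2, 210.5]]
  blue hull [[255, 211], [269, 230], [257, 243], [226, 266], [208, 247]]
```

```bash
python3 - <<'E'
from chk import *
g=T.min(2).astype(int);print(g[208:236,214:244:2])
E
```

```text
[0.435  0.065  0.2381] 0.0359 [0.6 0.5 0.5]
[[104  99  88  37  48  46  60  76 108 115 117  90  71  55  74]
 [107  98  95 121 102  84  77  74  95 108 108  93  81  40  32]
 [106  99  99  82  70  72  91  90  96  98  93  91  79  52  32]
 [106 103  97  38  32  50  90  98 102  99  94  91  75  87  33]
 [105 105  94  58  32  40  91 100 102  99  93  72  72 106  34]
 [118 104  94  90  32  48  94 102 102 101  94  43  68 104  35]
 [121 105  94 104  32  58  99 110 110 103  95  68  55  93  39]
 [122 104  96 110  33  84 116 124 122 114  98  85  38  77  51]
 [122 107  97 101  34 106 129 134 133 125 110  87  50  63  55]
 [121 113  95  79  42 120 132 126 125 129 119  92  65  58  52]
 [121 118  78  62  50 122 131 114 114  99 123 101  68  71  71]
 [120 111  68  75  57 114 103 100  96 113  96 106  64  76  92]
 [111  99  69 123  64 103 125 126 113 102  99 106  62  79 129]
 [ 99  93  72 109  68 108 134 156 153 104 118 102  61  76 136]
 [ 92  82  55  61  49  70  85 103 102  68  80  71  56  74 134]
 [ 88  73  47  44  44  42  43  42  41  40  43  42  52  74 127]
 [ 88  56  51  48  49  50  48  48  48  46  42  40  43  75 115]
 [ 88  54  56  54  56  54  54  54  55  51  41  40  35  62  95]
 [ 77  60  60  60  59  59  59  58  58  51  40  39  32  42  67]
 [ 67  64  63  64  64  64  63  63  60  46  39  41  40  40  46]
 [ 69  67  68  67  66  66  66  66  62  43  39  45  48  47  46]
 [ 71  70  70  71  70  69  69  69  58  39  40  54  53  53  53]
 [ 73  73  72  73  72  73  71  71  53  41  44  60  59  58  59]
 [ 76  76  75  73  74  75  74  72  45  40  58  64  62  62  62]
 [ 79  80  77  77  77  78  77  71  39  41  66  67  66  66  65]
 [ 80  82  80  80  79  80  78  68  40  46  71  70  69  70  70]
 [ 82  83  83  83  82  82  80  64  40  59  74  74  74  71  72]
 [ 84  85  84  83  85  85  82  56  41  68  77  76  75  75  74]]
```

Call:
move_arm(moves=[0,-0.035,0,0,0.036,0,-0.07,0,0,0.036,0,-0.105,0,0,0.036,0,-0.14,0,0,0.036,0,-0.175,0,0,0.036,0,-0.21,0,0,0.036,0,-0.245,0,0,0.036,0,-0.28,0,0,0.036,0,-0.3,0,0,0.036,0,-0.3,0,0,0.036])

```text
clock: 32.55
tcp_pos: [0.436, -0.2384, 0.2372]
orientation: [0.0, -0.043, 0.999, -0.001]
wrist_force: [0.4, 0.2, 1.0]
finger_gap: 0.0359
grip_force: 0.0
```

```bash
python3 - <<'E'
from chk import *
f=np.linspace(0,6.28,60)
def ring(c,r,z): return (np.c_[c[0]+r*np.cos(f),c[1]+r*np.sin(f),np.full(60,z)]/1e3)@A.T+o
for nm,im,k in(("top",T,(K2,R2,t2)),("scene",s,(K,R,t))):
    g=im.min(2)
    for lab,y in(("bottle",-13),("packed",-64)):
        p=proj(*k,ring((-48.5,y),16.5,78));c=p.mean(0)
        print(nm,lab,'pred',np.r_[p.min(0),p.max(0)].round(1),c.round(1))
        for th in(135,145,155):
            n,l,q,cc=cv2.connectedComponentsWithStats((g>th).astype(np.uint8));print('  ',th,[(q[i].tolist(),cc[i].round(1).tolist()) for i in range(1,n) if 20<q[i,4]<400 and np.hypot(*(cc[i]-c))<8])
# beaker, petri, timer unmoved: nothing touched
E
```

```text
[ 0.4353 -0.2351  0.2372] 0.0358 [-0.1  0.8  0.5]
top bottle pred [221.6 216.1 235.  228.2] [228.3 222.1]
   135 [([209, 221, 26, 12, 152], [225.8, 226.7])]
   145 [([215, 221, 20, 11, 125], [227.1, 226.2])]
   155 [([222, 221, 13, 11, 108], [227.8, 225.9])]
top packed pred [242.1 214.5 255.5 226.7] [248.8 220.5]
   135 []
   145 []
   155 [([243, 216, 12, 12, 118], [248.4, 221.9])]
scene bottle pred [263.7 252.6 277.1 265.8] [270.3 259.1]
   135 []
   145 []
   155 []
scene packed pred [278.7 240.  291.6 252.7] [285.1 246.2]
   135 []
   145 []
   155 []
```

The scene and top views put the rack and jar as predicted. The loose bottle's cap sits about 5 mm farther down the slope than the packed bottle's. It may be leaning, so I'll check from close by with the wrist camera.

Call:
move_arm(moves=[0.005,0.035,0,0,0.036,0.01,0.07,0,0,0.036,0.015,0.105,0,0,0.036,0.02,0.14,0,0,0.036,0.025,0.175,0,0,0.036,0.03,0.21,0,0,0.036,0.035,0.245,0,0,0.036,0.04,0.28,0,0,0.036,0.045,0.315,0,0,0.036,0.05,0.35,0,0,0.036,0.055,0.385,0,0,0.036,0.06,0.42,0,0,0.036])

```text
clock: 33.65
tcp_pos: [0.4932, 0.1885, 0.2379]
orientation: [-0.0, -0.046, 0.999, 0.0]
wrist_force: [0.9, -0.6, 0.9]
finger_gap: 0.0359
grip_force: 0.0
```

Call:
move_arm(moves=[0.005,0.03,0,0,0.036,0.005,0.045,0,0,0.036,0.005,0.045,0,0,0.036,0.005,0.045,0,0,0.036])

```text
clock: 33.98
tcp_pos: [0.4982, 0.2317, 0.2375]
orientation: [-0.0, -0.046, 0.999, -0.0]
wrist_force: [0.2, 0.3, 0.3]
finger_gap: 0.0357
grip_force: 0.0
```

```bash
cat > bw.py <<'E'
from h import *
z=np.load('tray.npz');A,o=z['A'],z['o'];o=o+[0,0,.002]
w,K,R,t=cam("wrist");print(env.get_state()["tcp_pos"].round(4),(-R.T@t).round(3))
n_=A[:,2]
g=w.min(2)
for lab,y in(("bottle",-13),("packed",-64)):
    c=proj(K,R,t,A@(np.array((-48.5,y,78))/1e3)+o)[0];print(lab,'pred cap',c.round(1))
    for th in(150,170,185,200,215):
        nn,l,q,cc=cv2.connectedComponentsWithStats((g>th).astype(np.uint8))
        for i in range(1,nn):
            if 400<q[i,4]<6000 and np.hypot(*(cc[i]-c))<40:
                e=cv2.fitEllipse(max(cv2.findContours((l==i).astype(np.uint8),0,1)[0],key=cv2.contourArea))
                oo,d=ray(K,R,t,e[0]);P0=A@np.array([0,0,.078])+o;X=oo+d*((P0-oo)@n_)/(d@n_);print('  ',th,q[i].tolist(),np.round(e[0]+e[1]+(e[2],),1),'tray',(A.T@(X-o)*1e3).round(1))
    x=int(c[0]);print([int(v) for v in g[max(0,int(c[1])-50):int(c[1])+70:3,x]],int(c[1])-50)
E
python3 bw.py
```

```text
[0.4984 0.2306 0.2376] [0.429 0.225 0.372]
bottle pred cap [352.2 180.2]
[106, 103, 102, 104, 104, 105, 102, 86, 144, 145, 145, 146, 145, 146, 146, 145, 145, 144, 144, 143, 106, 119, 127, 116, 105, 105, 96, 86, 80, 56, 106, 113, 113, 113, 112, 113, 112, 80, 68, 28] 130
packed pred cap [292.1 180. ]
   200 [260, 155, 52, 97, 1755] [283.6 199.1  45.3 111.4   7.6] tray [-32.  -70.9  78. ]
   215 [265, 155, 47, 41, 1238] [289.4 173.1  38.4  49.2 108.9] tray [-54.5 -66.5  78. ]
[200, 201, 200, 201, 201, 209, 209, 204, 183, 224, 216, 236, 236, 236, 237, 236, 237, 237, 237, 237, 234, 232, 222, 159, 173, 148, 121, 101, 140, 68, 140, 210, 184, 180, 157, 114, 114, 79, 60, 24] 129
```

```bash
cat > be.py <<'E'
from h import *
z=np.load('tray.npz');A,o=z['A'],z['o'];o=o+[0,0,.002];n_=A[:,2]
w,K,R,t=cam("wrist");g=w.min(2).astype(int);G=env.get_state()["tcp_pos"]
def fit(lab,y,th):
    c=proj(K,R,t,A@(np.array((-54,y,78))/1e3)+o)[0].astype(int);W=g[c[1]-32:c[1]+32,c[0]-28:c[0]+28]
    n,l,q,cc=cv2.connectedComponentsWithStats((W>th).astype(np.uint8),connectivity=4);i=l[32,28]
    m=cv2.morphologyEx((l==i).astype(np.uint8),cv2.MORPH_OPEN,np.ones((7,7)))
    e=cv2.fitEllipse(max(cv2.findContours(m,0,1)[0],key=cv2.contourArea));uv=np.array(e[0])+[c[0]-28,c[1]-32]
    oo,d=ray(K,R,t,uv);P0=A@np.array([0,0,.078])+o;X=oo+d*((P0-oo)@n_)/(d@n_);print(lab,th,uv.round(1),np.round(e[1],1),round(e[2]),'tray',(A.T@(X-o)*1e3).round(1))
for th in(132,137):fit('bottle',-13,th)
for th in(215,225,230):fit('packed',-64,th)
E
python3 be.py; python3 - <<'E'
from h import *
g=cam("wrist")[0].min(2).astype(int)
print('bottle');print(g[148:222:2,322:384:3]);print('packed');print(g[148:222:2,258:322:3])
E
```

```text
bottle 132 [355.1 170.1] [34.4 35.3] 118 tray [-57.2 -11.6  78. ]
bottle 137 [355.  170.2] [33.5 35. ] 116 tray [-57.1 -11.6  78. ]
packed 215 [293.4 177.2] [34.8 35.1] 179 tray [-50.8 -64.1  78. ]
packed 225 [293.5 177.1] [33.6 34.5] 166 tray [-50.8 -64.   78. ]
packed 230 [293.8 176.8] [31.7 34.1] 136 tray [-51.2 -63.8  78. ]
bottle
[[104  97 100  99  98  98 100 100 100  99  97  96  95  97  99 100 101 100
   99  99  99]
 [ 82  80  79  79  80  79  86  87  80  80  82  87  86  85  86  84  82  82
   82  85  86]
 [ 92  92  92  92  92  91  91  92  92 103 122 129 126 113  98  95  95  96
   96  96  96]
 [117 117 118 117 108 102 103 102 117 141 145 144 143 143 133 116 122 122
  121 122 121]
 [131 129 127 123 111 110 110 123 145 145 146 144 144 144 145 137 128 131
  130 130 128]
 [128 128 127 119 107 107 111 143 147 146 146 145 143 144 144 143 130 123
  122 121 121]
 [ 94  91  91  87  84  84 122 146 146 145 145 145 144 143 143 143 141 102
   89  86  90]
 [ 84  78  81  82  82  88 138 147 147 146 145 145 144 143 143 143 142 121
   80  81  85]
 [ 80  78  80  81  82  98 145 146 146 146 145 146 1
[... 5279 characters left out ...]
7 119 122 122 119 116 110 103
  103 190 191 194]
 [178 171 206 209 161 107  71 102 112 135 112 108 111 116 111 106 102  98
  108 139 128 113]
 [175 170 207 209 158 104  71  98 107 107 107 106  98  93  88  87  89 101
  103 104 102 102]
 [173 169 208 211 157 116 123 126 127 126 127 127 127 126 125 125 127 127
  126 124  81  71]
 [171 171 209 211 156 121 123 123 122 121 119 118 117 117 115 110 110 109
  108 105  71  63]
 [167 174 209 211 150 104  70  68  68  68  69  68  68  67  56  55  57  65
   66  59  57  53]
 [166 169 210 213 150 107  68  70  71 102 105 106 107  77  67  68  69  71
   74  76  72  72]
 [167 169 211 213 152 107  70 103 108 202 211 210 184 121 110 108 108 110
  110 110 109 115]]
```

The wrist view confirms it. The bottle's cap centre is at tray x = -57 and the packed one's at -51, while both bases show the same far edge (row 209), so the bottle leans about 5° onto the near wall. I'll regrip it gently, square it up, press it down and release.

Call:
move_arm(moves=[-0.01,0.015,-0.02,0,0.037,-0.019,0.0235,-0.05,0,0.037,-0.019,0.0235,-0.08,0,0.037,-0.019,0.0235,-0.105,0,0.037,-0.019,0.0235,-0.12,0,0.037,-0.019,0.0235,-0.13,0,0.037,-0.019,0.0235,-0.136,0,0.037,-0.019,0.0235,-0.136,0,0.037])

```text
clock: 34.8
tcp_pos: [0.4803, 0.2521, 0.101]
orientation: [-0.001, -0.043, 0.999, -0.0]
wrist_force: [-0.2, 1.1, 1.0]
finger_gap: 0.0371
grip_force: 0.0
```

Call:
move_arm(moves=[0,0.001,0,0,0.037,0,0.001,0,0,0.033,0,0.001,0,0,0.028,0,0.001,0,0,0.028,0,0.001,0,0,0.028], newtons=20)

```text
clock: 35.22
tcp_pos: [0.4814, 0.2543, 0.103]
orientation: [0.001, -0.044, 0.999, 0.0]
wrist_force: [-0.4, -0.9, 5.4]
finger_gap: 0.0315
grip_force: 20.3
```

Call:
move_arm(moves=[0.001,0,0.0005,0,0.028,0.002,0,0.001,0,0.028,0.0035,0,0.0015,0,0.028,0.005,0,0.002,0,0.028,0.0065,0.001,0.0025,0,0.028,0.007,0.001,0.0025,0,0.028,0.007,0.001,0.0025,0,0.028])

```text
clock: 35.8
tcp_pos: [0.4874, 0.255, 0.1043]
orientation: [-0.0, -0.044, 0.999, -0.0]
wrist_force: [-2.7, -0.1, 5.9]
finger_gap: 0.0315
grip_force: 20.4
```

```bash
sed 's/-32:c\[1\]+32/-48:c[1]+48/; s/-28:c\[0\]+28/-34:c[0]+34/; s/l\[32,28\]/l[48,34]/; s/c\[0\]-28,c\[1\]-32/c[0]-34,c[1]-48/; s/(132,137)/(105,115,125)/' be.py > be2.py; grep -n "W=" be2.py; python3 be2.py; python3 - <<'E'
from h import *
g=cam("wrist")[0].min(2).astype(int);print(g[200:340:4,280:372:6])
E
```

```text
5:    c=proj(K,R,t,A@(np.array((-54,y,78))/1e3)+o)[0].astype(int);W=g[c[1]-48:c[1]+48,c[0]-34:c[0]+34]
bottle 105 [323. 254.] [67.6 78. ] 158 tray [-50.4 -12.7  78. ]
bottle 115 [324.3 255.2] [66.4 72.3] 3 tray [-49.9 -12.1  78. ]
bottle 125 [324.5 254.6] [65.1 70.3] 6 tray [-50.2 -12.   78. ]
packed 215 [207.5 250. ] [52.4 74.5] 57 tray [-52.3 -65.8  78. ]
packed 225 [207.4 250. ] [51.1 73. ] 57 tray [-52.3 -65.8  78. ]
packed 230 [207.7 249.8] [50.1 72.4] 59 tray [-52.4 -65.7  78. ]
[[ 86  90  88  90  92  91  92  92  93  92  93  93  95  95  96  96]
 [114 115 116 137 137 136 128 137 139 139 139 139 139 138 138 137]
 [115 112 113 112 113 117 114 118 128 133 133 133 133 133 132 133]
 [105  90  83  83  82  82  82  82  82  88  90  89  89  89  88  81]
 [ 90  83  90  82  82  81  81  82  80  81  85  89  88  83  59  78]
 [ 88  50  99 171 123  90 112 135 137 113  91 102 106 104  41  80]
 [ 86  40 111 206 114 129 152 153 153 153 147  97 110 106  42  80]
 [ 83  41 110 104 128 131 146 152 152 152 154 148 101 106  41  71]
 [ 83  41 111 109 132 131 132 132 152 153 153 152 125 107  41  68]
 [ 79  
[... 1035 characters left out ...]
  40  40  40  40  39  11  25]
 [ 26  10  41  41  42  42  41  43  41  44  44  44  43  44  12  26]
 [ 26  12  72  72  73  72  72  73  74  87  88  87  88  89  13  26]
 [ 25  22 216 216 216 117 111 111 111 111 111 111 111 111  10  25]
 [ 25  39 167 193 214 205 112 112 111 111 112 111 111 111  16  26]
 [ 26  62 112 112 113 114 112 112 112 112 111 112 111 112  25  24]
 [ 24  83 112 112 113 112 112 112 112 112 112 113 112 111  35  25]
 [ 41 105 112 112 112 112 112 112 112 112 112 112 112 111  40  39]
 [ 57 110 113 112 112 112 112 112 112 113 112 112 112 112  41  48]
 [110 112 110 111 110 110 110 110 111 110 111 110 110 110  41  62]
 [ 41  40  40  41  40  40  40  39  39  40  39  40  39  40  41  61]]
```

Call:
move_arm(moves=[0.001,0,-0.0015,0,0.028,0.001,0,-0.0015,0,0.0315,0,0,-0.0005,0,0.032,0,0,0,0,0.0325,0,0,0,0,0.033,0,0,0,0,0.034,0,0,0,0,0.036])

```text
clock: 36.48
tcp_pos: [0.4875, 0.2549, 0.1038]
orientation: [-0.0, -0.044, 0.999, -0.0]
wrist_force: [0.2, -1.2, 0.2]
finger_gap: 0.0362
grip_force: 0.0
```

```bash
python3 be2.py
```

```text
bottle 105 [321.4 251.4] [67.6 83.6] 27 tray [-51.7 -13.5  78. ]
bottle 115 [323.6 248.3] [67.2 72. ] 4 tray [-53.1 -12.5  78. ]
bottle 125 [323.9 247.7] [65.8 70. ] 8 tray [-53.4 -12.4  78. ]
packed 215 [207.3 249.1] [50.9 74.7] 61 tray [-52.8 -65.8  78. ]
packed 225 [207.1 249.3] [49.8 73.6] 60 tray [-52.7 -65.9  78. ]
packed 230 [207.4 249.1] [48.6 73.1] 61 tray [-52.8 -65.8  78. ]
```

Call:
move_arm(moves=[0,0,0.003,0,0.037,0,0,0.009,0,0.037,0,0,0.018,0,0.037,0,0,0.035,0,0.037,0,0,0.06,0,0.037,0,-0.005,0.09,0,0.037,0.005,-0.015,0.12,0,0.037,0.011,-0.024,0.134,0,0.037,0.011,-0.024,0.134,0,0.037,0.011,-0.024,0.134,0,0.037])

```text
clock: 37.37
tcp_pos: [0.4995, 0.231, 0.2399]
orientation: [0.002, -0.043, 0.999, 0.001]
wrist_force: [-0.3, 1.3, -0.8]
finger_gap: 0.0371
grip_force: 0.0
```

```bash
python3 be.py; python3 - <<'E'
from h import *
g=cam("wrist")[0].min(2).astype(int)
print(g[186:222:2,328:384:4])
E
```

```text
bottle 132 [353.8 170.9] [34.9 35.7] 112 tray [-54.1 -12.1  78. ]
bottle 137 [353.9 170.9] [34.3 35. ] 134 tray [-54.2 -12.   78. ]
packed 215 [293.1 174.7] [34.2 35.6] 164 tray [-50.9 -64.   78. ]
packed 225 [293.2 174.6] [32.9 34.3] 166 tray [-51. -64.  78.]
packed 230 [293.5 174.1] [31.3 34.1] 142 tray [-51.4 -63.7  78. ]
[[104  91 110 109 148 151 149 147 148 148 121  81  57 104]
 [105  87 106 108 133 150 149 148 147 136 116  60  56  97]
 [108  81 106 110 110 134 144 144 135 116 114  46  54  87]
 [109  73 101 112 122 108 110 113 113 122 108  43  53  98]
 [113  67  90 109 114 119 124 127 118 116 106  44  50 107]
 [120  79  82 100 113 118 121 121 119 108 108  44  50 111]
 [121 101  71  90 107 114 119 117 111  98 111  45  50 112]
 [118 122  89  92  97 103 108 105  99 106 111  46  48 114]
 [112 113  91  90  95  98  99  98  95 111 111  48  47 116]
 [111 112 107  88  93  95  97  93 104 111 112  48  45 114]
 [112 111 112 104  90  89  91  99 111 111 112  49  45 113]
 [111 112 112 111 109 104 108 111 111 111 111  50  45 114]
 [ 99  99 100 101 101 102 101 101 102  93  91  55  51 114]
 [ 72  72  72  82  88  88  89  89  90  90  91  91  78 109]
 [ 57  55  56  59  62  62  61  63  63  63  62  61  52  95]
 [ 52  53  54  56  58  57  57  57  57  57  55  49  44  93]
 [ 78  79  79  82  92  93  85  87  86  83  83  51  45  87]
 [112 112 113 114 116 116 112 113 113 113 112  58  45  86]]
```

```bash
python3 - <<'E'
from h import *
z=np.load('tray.npz');A,o=z['A'],z['o'];o=o+[0,0,.002]
w,K,R,t=cam("wrist");g=w.min(2).astype(int)
f=np.linspace(0,6.28,180)
for lab,x,y in(("bottle",-54.1,-12),("packed",-51,-64)):
    for d in(0,3,6):
        # lean d deg toward -x about cap centre
        a=np.radians(d);ez=np.array([-np.sin(a),0,np.cos(a)]);ex=np.array([np.cos(a),0,np.sin(a)]);c=np.array([x,y,78.])
        r=[]
        for h,rad in((-18,20),(-74,20)):
            P=c+h*ez+rad*(np.cos(f)[:,None]*ex+np.sin(f)[:,None]*np.array([0,1,0]));p=proj(K,R,t,(P/1e3)@A.T+o);r.append((p[:,1].max().round(1),p[p[:,1].argmax(),0].round(0)))
        print(lab,d,'shoulder/base far row',r)
print('bottle cols',[[int(v) for v in g[196:216,c]] for c in(348,352,356)])
print('packed cols',[[int(v) for v in g[196:220,c]] for c in(292,296,300,304,308)])
E
```

```text
bottle 0 shoulder/base far row [(np.float64(200.6), np.float64(353.0)), (np.float64(209.3), np.float64(348.0))]
bottle 3 shoulder/base far row [(np.float64(201.4), np.float64(353.0)), (np.float64(212.8), np.float64(348.0))]
bottle 6 shoulder/base far row [(np.float64(202.2), np.float64(353.0)), (np.float64(216.2), np.float64(348.0))]
packed 0 shoulder/base far row [(np.float64(204.1), np.float64(295.0)), (np.float64(212.3), np.float64(300.0))]
packed 3 shoulder/base far row [(np.float64(204.9), np.float64(294.0)), (np.float64(215.7), np.float64(299.0))]
packed 6 shoulder/base far row [(np.float64(205.7), np.float64(294.0)), (np.float64(219.1), np.float64(299.0))]
bottle cols [[117, 118, 118, 115, 111, 104, 99, 98, 97, 96, 93, 90, 94, 104, 109, 102, 85, 84, 82, 65], [118, 121, 121, 119, 116, 109, 102, 100, 99, 97, 94, 91, 95, 107, 110, 103, 85, 84, 81, 64], [121, 121, 122, 119, 113, 106, 101, 98, 97, 94, 91, 98, 108, 112, 109, 101, 82, 85, 81, 64]]
packed cols [[210, 170, 170, 194, 172, 171, 173, 165, 152, 137, 126, 121, 117, 110, 101, 101, 103, 127, 140, 105, 74, 67, 78, 125], [201, 152, 157, 187, 164, 167, 172, 164, 153, 139, 126, 121, 118, 115, 106, 94, 99, 127, 140, 104, 73, 66, 66, 80], [149, 147, 171, 161, 154, 165, 165, 156, 144, 129, 120, 117, 116, 109, 94, 87, 96, 126, 137, 99, 65, 54, 57, 73], [165, 167, 150, 159, 162, 157, 146, 134, 122, 116, 112, 111, 109, 103, 95, 96, 103, 128, 137, 97, 60, 54, 58, 73], [151, 154, 152, 146, 138, 127, 116, 109, 106, 105, 102, 101, 97, 95, 102, 104, 106, 129, 136, 95, 63, 55, 60, 73]]
```

```bash
python3 jf.py; python3 -c "
from workcell import env
print(env.hand_in())"
```

```text
[0.4976 0.2311 0.237 ] 0.0373 [ 0.5 -0.1  0.4]
top 84 pred bbox [190.  210.5 211.8 230.2]
top 93 pred bbox [188.8 211.9 210.9 231.8]
[]
scene 84 pred bbox [236.2 260.5 258.9 282.8]
scene 93 pred bbox [236.8 259.5 259.6 281.9]
[([238, 265, 16, 17, 130], [244.2, 274.4])]
the job is handed in; nothing more can be done
None
```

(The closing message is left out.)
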